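Gauge the roller sleeves, blow off the good ones

TASK

Working from the tallest roller sleeve down to the shortest, try each one on the gauge pin: those that slide right down to the foot go standing in the aluminium caddy, one to a compartment, and those that only sit on the tip go in the square grey bin. Then lift the caddy by its handle, hold it centred and level on the blow-off unit and press the sprung plate fully down with it for about a second, and stand the caddy back on the black mat with its rollers in it. Do not disturb the display panel, the suction cup or the pick.

Things in the scene. Friction and masses are not known exactly. Their poses are not given: they have to be found in the camera images.
- roller_a: white nylon roller sleeve, upright plain tube, outside 50 mm, 90 mm tall, with a smaller bore through it: 28 mm in a good one, 20 mm in a bad one (trying it on the gauge shows which). May be absent. Origin: centre of its lower end, z along the bore
- roller_b: white nylon roller sleeve, upright plain tube, outside 50 mm, 80 mm tall, with a smaller bore through it: 28 mm in a good one, 20 mm in a bad one (trying it on the gauge shows which). May be absent. Origin: centre of its lower end, z along the bore
- roller_c: white nylon roller sleeve, upright plain tube, outside 50 mm, 70 mm tall, with a smaller bore through it: 28 mm in a good one, 20 mm in a bad one (trying it on the gauge shows which). May be absent. Origin: centre of its lower end, z along the bore
- roller_d: white nylon roller sleeve, upright plain tube, outside 50 mm, 60 mm tall, with a smaller bore through it: 28 mm in a good one, 20 mm in a bad one (trying it on the gauge shows which). May be absent. Origin: centre of its lower end, z along the bore
- roller_e: white nylon roller sleeve, upright plain tube, outside 50 mm, 50 mm tall, with a smaller bore through it: 28 mm in a good one, 20 mm in a bad one (trying it on the gauge shows which). May be absent. Origin: centre of its lower end, z along the bore
- gauge: fixed gauge: dark steel foot, a disc 80 mm across and 15 mm thick, with an upright pin in its middle, 24 mm in diameter and rising 45 mm above the foot (top 3 mm chamfered). Origin: underside of the foot, on the pin's axis
- gauge_seat (a point): on the pin's axis at the top of the foot, where the lower end of a good roller comes to rest (15 mm above the desk)
- gauge_tip (a point): top of the pin, 60 mm above the desk
- caddy: loose aluminium caddy, 0.32 kg: tray 80 mm (x) by 200 mm (y), floor 4 mm, walls 20 mm high; two compartments 72 by 72 mm inside, centred at y = +60 and -60 mm. Between them a bridge handle: black bar along x, 80 long, 14 wide (y), 18 high, its top 130 mm above the underside, on end posts 68 mm apart. Origin: centre of the underside
- caddy_grip (a point): middle of the caddy's handle bar, 121 mm above its underside: take it here from above, fingers closing along the caddy's y
- mat: fixed black rubber mat, 150 mm (x) by 270 mm (y), 3 mm thick; origin: centre of the underside. The caddy starts on it
- blower: fixed grey blow-off unit, a box 130 by 130 mm and 40 mm high, with a sprung steel plate 110 by 110 mm over it. Origin: centre of the underside
- pad_top (a point): centre of the sprung plate's top face, 63 mm above the desk when up, 51 mm when fully down
- pad (a joint): how far the sprung plate is pressed down, m: 0 up, 0.012 fully down; the spring takes 8 N to start and 18 N at the bottom
- bin: fixed square grey parts bin, open on top, 170 by 170 mm outside, 60 mm high, 4 mm walls and floor. Origin: centre of the underside
- panel: bystander: black phone display panel lying flat, 70 by 150 by 6 mm; origin: centre of the underside
- suction_cup: bystander: black silicone suction cup, 60 mm across, 40 mm high; origin: centre of the underside
- pick: bystander: flat steel pick, 150 mm long; origin: centre of the underside
Not all that is in view belongs to the job. Leave any red look-alike of the roller_a alone.

How it is judged:
By the outcome, as a careful person would: the job done as asked, in the order asked, and still so for the second after the job is handed in, with the robot touching nothing.
Of roller_a, roller_c, roller_e only 2 to 2 are there at a start; the rules pass over those that are not, and their reading is None.
Of roller_b, roller_d only 1 to 2 are there at a start; the rules pass over those that are not, and their reading is None.
At some moment in a run one of caddy, roller_d, roller_e may be knocked a few centimetres aside while the robot is not near it.
It also fails if it takes over 210 s, if anything falls off the work surface, if the arm or the gripper's body presses on something with over 40 N, if the wrist force passes 120 N, or if a joint passes its speed limit or range.

ROBOT

A 6-joint arm with a two-finger parallel gripper is mounted at the origin on the work surface. World frame = base frame: x ahead of the robot, y to its left, z up, the work surface at z = 0. Lengths are in mm, angles in rad, forces in N, time in s.
With the tool pointing down it reaches from about 350 to 925 mm from the base axis. Payload 6.4 kg.
Tool frame: the origin (TCP) lies on the centre line of the jaws, within the pads' length; the fingertips stand 8 mm ahead of it and the grasp point (between the pads) lies 11 mm behind it; z points along the fingers, y is the line along which they close (so a half turn about z gives the same grasp; the last joint's range is limited). The gripper opens to 85 mm and grips with 20 to 120 N. Pads are 22 mm wide; open, the fingers measure 114 mm over their backs; the gripper's body (76 mm by 85 mm) begins 54 mm behind the grasp point. The pads swing forward as they close: fully open they stand 13 mm farther back than shut.
Start: joints at [-0.174, 0.245, 1.558, -0, 1.339, -0.174], TCP at [650.011, 0.004, 239.29] pointing down, gripper open.
Joint ranges: [-3.13, 3.13], [-1.02, 2.26], [0.13, 2.54], [-0.95, 4.09], [0.21, 2.88], [-2.74, 2.74]. Speed limits (rad/s): [2.57, 2.57, 3.14, 3.14, 3.14, 3.14].

INTERFACE

Orientations are given as a unit quaternion [x, y, z, w].
In Python, from bench import manip, camera, workorder, outline_of gives the robot as it stands.
- The arm moves only by the shell command python3 -m creep 'ROWS'. ROWS is JSON, a list of rows, each an object of numbers: "ax", "ay", "az": the turn, a rotation vector about the tool's x, y, z each as a share of 180 degrees, from -1 to 1; "x", "y", "z": the shift along the tool's x, y, z each as a share of 0.4 m, from -1 to 1; "jaw": the closure, from -1 (fully open) to 1 (shut). A call has 1 to 10 rows; each row is the pose to reach, as a shift and turn from the pose commanded when the call began, along the tool's axes at that moment, turning the shorter way round; what a row does not reach only later rows make up. A row lasts 1/8 s, in which the tool goes at most 62.5 mm and 10.7 degrees, less where a joint would pass 70% of its speed; a pose out of reach is approached as far as the arm can. A call with a number of a shift or a turn outside -1 to 1 is refused whole. A call with a gripper value outside its range is refused whole. The fingers move at their own pace and stop on an object; the grip force is fixed at half the most. Time passes only in rows, so rows that repeat a pose let the fingers close. It gives the time, the measured TCP pose, the force, the opening and the grip force at its end, in the units of the state.
- manip.observe(): the state, without advancing time (a new reading comes with each control period).
- camera(name): name is "scene" or "side" or "wrist"; returns a dict with "image" (480x640x3 uint8, red, green, blue), "camera_matrix" (3x3 intrinsics, pixels), "dist_coeffs" ([k1, k2, p1, p2, k3] as OpenCV has them; the pictures are not rectified), "world_to_cam" (4x4, takes a point from world to camera coordinates). Camera axes: x right, y up, looking along -z (the intrinsics and any distortion apply to the point x, -y, -z); pixel columns grow to the right and rows downward; lengths in mm; the calibration is good to about 2 mm. A picture is of the moment at which its call begins. There is no depth.
- workorder.sign_off(): hands the job in; it is judged then, once.
Trained networks look in a picture, given as the dict that the camera call returned (one of the last four; its "shot" number tells which), for a name from the list of things; names that differ only in an ending like _2 or _b are one class to them, and where a whole thing is asked for, a point or a joint stands for the part that bears it (a point fixed in the world has none). Each returns a list of dicts, best first, with "p" (0 to 1); they miss things now and then, are a little off and sometimes report something else, mostly with a low value. They report only what shows in the picture. A call takes as long as a camera call. They do not tell look-alikes from the thing itself.
- outline_of(picture, target): "mask" (480x640 bool, what is visible of it) and "extent" ([left, top, right, bottom] in pixels, round what is visible of it).
The state is a dict: "time_s": time; "joint_positions": joint angles; "joint_vel": joint speeds; "effort": joint torques, N m; "ee_pos": TCP position; "orientation": TCP orientation; "ft_force": force on the tool from outside, world axes, zero at the start; "wrist_torque": the same for the moment, N m; "gripper_width": opening from 0.0 (shut) to 1.0 (fully open); "gripper_force": force on a finger pad.
Only numpy, scipy, OpenCV 4.12 (cv2) and the standard library are available. Lean on these libraries where they do the work, as an engineer would, in place of code of your own. Each camera call takes 0.05 s, during which the arm holds its last target. There are 200 camera calls.

## Working session

There is one attempt and no reset: what is moved stays moved. The work goes in short steps, Python scripts to look and compute and a shell command to move; the robot and the scene stay as the last step left them, time stands still between calls to the robot, and variables do not carry over. Pictures are saved under pics/ and viewed, at most 14 in all, crops included, and the job is handed in when it is done.

```bash
ls; mkdir -p pics; cat > h.py <<'E'
import numpy as np, cv2
from bench import manip, camera, workorder, outline_of
def ray(c,px):
    u=cv2.undistortPoints(np.array([[px]],float),c["camera_matrix"],np.array(c["dist_coeffs"],float))[0,0]
    T=np.array(c["world_to_cam"]);R=T[:3,:3];o=-R.T@T[:3,3]
    return o,R.T@np.array([u[0],-u[1],-1])
def at(c,px,z):
    o,d=ray(c,px);return o+d*(z-o[2])/d[2]
def proj(c,P):
    T=np.array(c["world_to_cam"]);P=np.atleast_2d(P)@T[:3,:3].T+T[:3,3]
    return cv2.projectPoints(P*[1,-1,-1],np.zeros(3),np.zeros(3),np.array(c["camera_matrix"]),np.array(c["dist_coeffs"],float))[0][:,0]
def save(c,n,crop=None,s=1):
    im=c["image"][:,:,::-1]
    if crop: l,t,r,b=crop; im=im[t:b,l:r]
    cv2.imwrite("pics/"+n+".png",cv2.resize(im,None,fx=s,fy=s,interpolation=cv2.INTER_CUBIC))
E
python3 - <<'E'
from h import *
for n in("scene","side","wrist"):
    c=camera(n);save(c,n)
    T=np.array(c["world_to_cam"]);print(n,-T[:3,:3].T@T[:3,3])
    for t in("roller_a","gauge","caddy","mat","blower","bin","panel","suction_cup","pick"):
        for d in outline_of(c,t): print(t,round(d["p"],2),np.round(d["extent"]).tolist())
print(manip.observe())
E
```

```text
pics
scene [899.57372255 787.89757143 863.10171388]
roller_a 0.81 [354.0, 198.0, 374.0, 236.0]
roller_a 0.81 [347.0, 180.0, 368.0, 211.0]
roller_a 0.69 [304.0, 197.0, 324.0, 228.0]
roller_a 0.65 [300.0, 180.0, 313.0, 205.0]
roller_a 0.59 [329.0, 218.0, 347.0, 253.0]
roller_a 0.57 [284.0, 236.0, 308.0, 270.0]
roller_a 0.25 [319.0, 275.0, 353.0, 299.0]
gauge 0.74 [321.0, 273.0, 354.0, 298.0]
gauge 0.19 [284.0, 235.0, 301.0, 269.0]
caddy 0.74 [373.0, 302.0, 453.0, 388.0]
mat 0.87 [352.0, 302.0, 466.0, 417.0]
blower 0.67 [220.0, 200.0, 285.0, 255.0]
bin 0.61 [276.0, 315.0, 383.0, 420.0]
panel 0.64 [231.0, 182.0, 265.0, 205.0]
suction_cup 0.93 [251.0, 305.0, 278.0, 327.0]
pick 0.59 [335.0, 415.0, 408.0, 452.0]
side [   29.08964001 -1023.42892465   971.41546721]
roller_a 0.83 [337.0, 354.0, 360.0, 389.0]
roller_a 0.81 [335.0, 259.0, 355.0, 296.0]
roller_a 0.76 [323.0, 318.0, 345.0, 356.0]
roller_a 0.64 [262.0, 330.0, 287.0, 376.0]
roller_a 0.62 [255.0, 295.0, 283.0, 336.0]
roller_a 0.56 [286.0, 274.0, 310.0, 313.0]
roller_a 0.32 [372.0, 282.0, 443.0, 330.0]
gauge 0.72 [288.0, 249.0, 320.0,
[... 814 characters left out ...]
ons': array([-1.74132062e-01,  2.45112327e-01,  1.55779889e+00,  3.28670920e-05,
        1.33868080e+00, -1.74106813e-01]), 'joint_vel': array([-0.00175508,  0.00040693, -0.00082499,  0.00019859, -0.00175098,
       -0.0005049 ]), 'effort': array([ 1.13514892e-03, -4.29497766e+01, -3.26415503e+01, -8.69349947e-05,
        4.59208950e-04,  9.30171694e-06]), 'ee_pos': array([ 6.50016920e+02, -9.91055503e-03,  2.39282962e+02]), 'orientation': array([ 7.07118381e-01,  7.07095181e-01,  1.32816507e-05, -8.91471706e-06]), 'ft_force': array([ 0.57900321,  0.23198905, -0.36641921]), 'wrist_torque': array([0.0384321 , 0.0233399 , 0.01757898]), 'gripper_force': 0.0, 'gripper_width': 0.9969569281884807}
```

```bash
python3 - <<'E'
from h import *
a=cv2.imread("pics/scene.png");b=cv2.imread("pics/side.png")
a=cv2.resize(a[170:460,210:480],None,fx=2,fy=2,interpolation=2);b=cv2.resize(b[165:435,205:485],None,fx=2,fy=2,interpolation=2)
cv2.imwrite("pics/z1.png",a);cv2.imwrite("pics/z2.png",b)
E
```

```text
(no output)
```

View pics/z1.png

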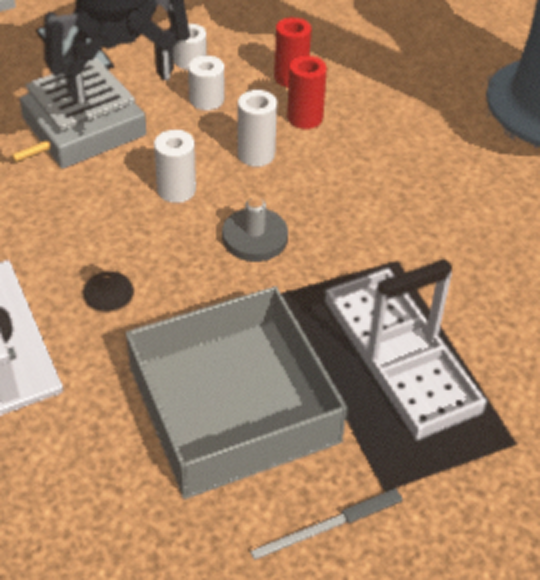

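View pics/z2.png

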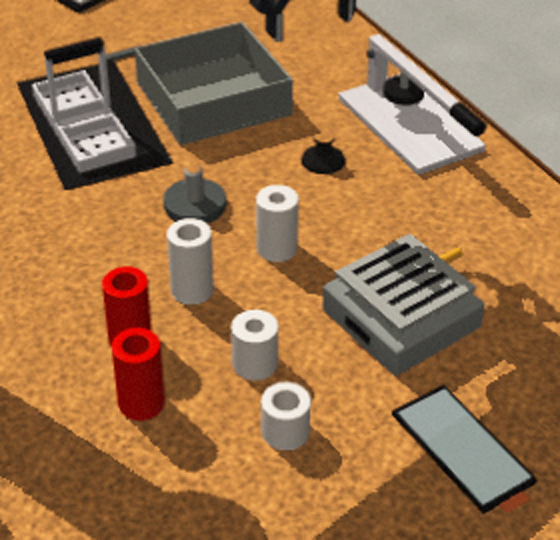

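The white tubes are at scene (338,235), (296,253), (314,212) and (306,192). The two red look-alikes at (364,217) and (357,195) must stay. The plate is partly hidden by the gripper. The long device at the right edge of the side view and the phone are not part of the job.

```bash
cat >> h.py <<'E'
from scipy.optimize import least_squares
D=np.array([[np.cos(t),np.sin(t)] for t in np.arange(16)*np.pi/8])
th=np.arange(24)*np.pi/12
def cyl(r,z0,z1): return np.array([[r*np.cos(t),r*np.sin(t),z] for z in(z0,z1) for t in th])
def box(x,y,z0,z1,cx=0,cy=0): return np.array([[cx+i*x/2,cy+j*y/2,z] for i in(-1,1) for j in(-1,1) for z in(z0,z1)])
M={"gauge":np.vstack([cyl(40,0,15),cyl(10,58,60)]),"bin":box(170,170,0,60),
 "blower":np.vstack([box(130,130,0,40),box(110,110,60,63)]),"mat":box(150,270,0,3),
 "caddy":np.vstack([box(80,200,0,20),box(80,14,112,130)])+[0,0,3]}
def sup(p): return (p@D.T).max(0)
def fit(obs,model,x0,yaw=True):
    """obs: list of (cam,mask); model pts or func(h)"""
    S=[sup(np.argwhere(m)[:,::-1].astype(float)) for c,m in obs]
    fn=model if callable(model) else None
    def f(p):
        a=p[2] if yaw else 0
        P=fn(p[-1]) if fn else model
        R=np.array([[np.cos(a),-np.sin(a),0],[np.sin(a),np.cos(a),0],[0,0,1]])
        P=P@R.T+[p[0],p[1],0]
        return np.concatenate([sup(proj(c,P))-s for (c,m),s in zip(obs,S)])
    r=least_squares(f,x0,loss="soft_l1",f_scale=1.,x_scale=[10,10]+([.1] if yaw else [])+([10] if fn else []))
    return r.x,np.sqrt(np.mean(r.fun**2))
def clean(m):
    n,l,s,_=cv2.connectedComponentsWithStats(m.astype(np.uint8)); return l==1+np.argmax(s[1:,4])
def near(ds,px,tol=12):
    best=None
    for d in ds:
        e=d["extent"];q=np.hypot((e[0]+e[2])/2-px[0],(e[1]+e[3])/2-px[1])
        if q<tol and (best is None or q<best[0]): best=(q,clean(d["mask"]))
    return best and best[1]
roll=lambda h: cyl(25,0,h)
E
python3 - <<'E'
from h import *
a,b=camera("scene"),camera("side")
ra,rb=outline_of(a,"roller_a"),outline_of(b,"roller_a")
# rollers: match by position on the desk
def base(c,d): e=d["extent"]; return at(c,((e[0]+e[2])/2,(e[1]+e[3])/2),35)[:2]
for d in rb:
    q=base(b,d); j=min(ra,key=lambda k:np.linalg.norm(base(a,k)-q))
    col=b["image"][d["mask"]].mean(0)
    x,r=fit([(a,clean(j["mask"])),(b,clean(d["mask"]))],roll,[*q,70],False)
    xs=[np.round(fit([(c,clean(k["mask"]))],roll,[*q,70],False)[0]) for c,k in((a,j),(b,d))]
    print("roller",np.round(x,1),round(r,2),"red" if col[0]>2*col[1] else "white",d["extent"],j["extent"],*xs)
for t in("gauge","bin","blower","mat","caddy"):
    A,B=outline_of(a,t)[:1],outline_of(b,t)[:1]
    o=[(c,clean(k[0]["mask"])) for c,k in((a,A),(b,B)) if k]
    e=B[0]["extent"];q=at(b,((e[0]+e[2])/2,(e[1]+e[3])/2),20)[:2]
    y=t!="gauge"
    for y0 in ([0,.35,-.35] if y else [0]):
        x,r=fit(o,M[t],[*q]+([y0] if y else []),y); print(t,np.round(x,3),round(r,2))
E
```

```text
roller [ 346.9 -130.1   87.8] 2.55 red [254.7, 296.9, 283.9, 337.1] [350.7, 198.8, 374.7, 237.5] [ 346. -135.   86.] [ 352. -111.   69.]
roller [ 433.4 -327.1   45.7] 1.48 white [332.6, 355.4, 358.6, 386.7] [295.3, 180.0, 313.1, 203.6] [ 430. -340.   37.] [ 434. -326.   45.]
roller [564.4 -76.3  77.5] 0.65 white [336.7, 257.2, 355.6, 298.2] [285.6, 235.1, 307.2, 269.5] [563. -79.  75.] [566. -73.  75.]
roller [ 319.2 -223.1   87.3] 1.72 red [264.1, 330.2, 290.4, 377.3] [346.1, 180.4, 366.9, 214.5] [ 317. -231.   84.] [ 320. -219.   83.]
roller [ 443.7 -253.8   84.9] 8.1 white [321.7, 318.0, 341.5, 354.4] [295.3, 180.0, 313.1, 203.6] [ 430. -340.   37.] [ 451. -228.   55.]
gauge [513.234  44.772] 1.64
bin [ 6.41331e+02  2.49873e+02 -7.40000e-02] 1.01
bin [ 6.41331e+02  2.49873e+02 -7.40000e-02] 1.01
bin [ 6.41331e+02  2.49873e+02 -7.40000e-02] 1.01
blower [ 7.00098e+02  9.99990e+01 -5.01000e-01] 23.78
blower [719.928  85.18    1.066] 22.59
blower [ 7.14282e+02  8.54820e+01 -5.02000e-01] 22.51
mat [ 4.65738e+02  2.78204e+02 -1.14000e-01] 1.53
mat [ 4.65738e+02  2.78204e+02 -1.14000e-01] 1.53
mat [ 4.65738e+02  2.78204e+02 -1.14000e-01] 1.53
caddy [ 4.51005e+02  2.72367e+02 -5.10000e-02] 1.07
caddy [ 4.51005e+02  2.72367e+02 -5.10000e-02] 1.07
caddy [ 4.51005e+02  2.72367e+02 -5.10000e-02] 1.07
```

```bash
python3 -m creep '[{"x":-0.5,"y":-0.4,"z":-0.25,"jaw":-1},{"x":-0.5,"y":-0.4,"z":-0.25,"jaw":-1},{"x":-0.5,"y":-0.4,"z":-0.25,"jaw":-1},{"x":-0.5,"y":-0.4,"z":-0.25,"jaw":-1},{"x":-0.5,"y":-0.4,"z":-0.25,"jaw":-1},{"x":-0.5,"y":-0.4,"z":-0.25,"jaw":-1},{"x":-0.5,"y":-0.4,"z":-0.25,"jaw":-1},{"x":-0.5,"y":-0.4,"z":-0.25,"jaw":-1}]'
python3 - <<'E'
from h import *
W,a,b=camera("wrist"),camera("scene"),camera("side")
save(W,"w1")
L={n:outline_of(c,"roller_a") for n,c in(("w",W),("a",a),("b",b))}
for n in L: print(n,[np.round(d["extent"]).tolist() for d in L[n] if d["p"]>.2])
C=dict(w=W,a=a,b=b)
for nm,q,h in(("A?",(460,-50),90),("B?",(564,-76),80),("D?",(450,-232),60),("E?",(433,-327),50)):
    o=[];used=""
    for n in L:
        p=proj(C[n],roll(h)+[q[0],q[1],0]);m=near(L[n],(p.max(0)+p.min(0))/2,60 if n=="w" else 14)
        if m is not None:
            o.append((C[n],m));used+=n
    if o:
        x,r=fit(o,roll,[*q,h],False);print(nm,used,np.round(x,1),round(r,2),[np.round(fit([k],roll,[*q,h],False)[0]).tolist() for k in o])
ob={t:[(c,clean(k[0]["mask"])) for c,k in((W,outline_of(W,t)),(a,outline_of(a,t)),(b,outline_of(b,t))) if k and k[0]["p"]>.5] for t in("blower","gauge")}
print(len(ob["blower"]),len(ob["gauge"]))
for y0 in(0,.4,-.4): print(*[np.round(v,3) for v in fit(ob["blower"],M["blower"],[680,-160,y0])])
print(fit(ob["gauge"],M["gauge"],[513,44],False))
E
```

```text
w [[12.0, 274.0, 131.0, 374.0], [179.0, 258.0, 258.0, 349.0], [0.0, 310.0, 24.0, 378.0]]
a [[306.0, 196.0, 323.0, 227.0], [346.0, 181.0, 368.0, 214.0], [353.0, 198.0, 371.0, 232.0], [328.0, 218.0, 346.0, 254.0], [288.0, 236.0, 305.0, 270.0], [295.0, 179.0, 312.0, 205.0]]
b [[337.0, 354.0, 361.0, 387.0], [265.0, 329.0, 288.0, 373.0], [334.0, 260.0, 354.0, 296.0], [289.0, 276.0, 308.0, 317.0], [323.0, 320.0, 341.0, 353.0], [255.0, 295.0, 282.0, 336.0]]
A? wa [442.  -93.6  87. ] 0.71 [[442.0, -93.0, 87.0], [439.0, -98.0, 83.0]]
B? wab [565.  -76.6  75.8] 1.33 [[565.0, -77.0, 74.0], [563.0, -80.0, 75.0], [566.0, -72.0, 74.0]]
D? ab [ 451.  -230.5   55.1] 0.87 [[450.0, -234.0, 54.0], [452.0, -226.0, 49.0]]
E? ab [ 434.3 -326.    45.8] 1.4 [[432.0, -335.0, 42.0], [436.0, -324.0, 42.0]]
3 2
[ 6.38811e+02 -2.38905e+02  2.31000e-01] 22.131
[ 6.44902e+02 -2.26682e+02  4.79000e-01] 19.739
[ 6.45664e+02 -2.26566e+02 -4.91000e-01] 19.918
(array([512.54378231,  43.76607035]), np.float64(2.042022330322025))schema error: expected keys ax, ay, az, x, y, z, jaw
```

View pics/w1.png

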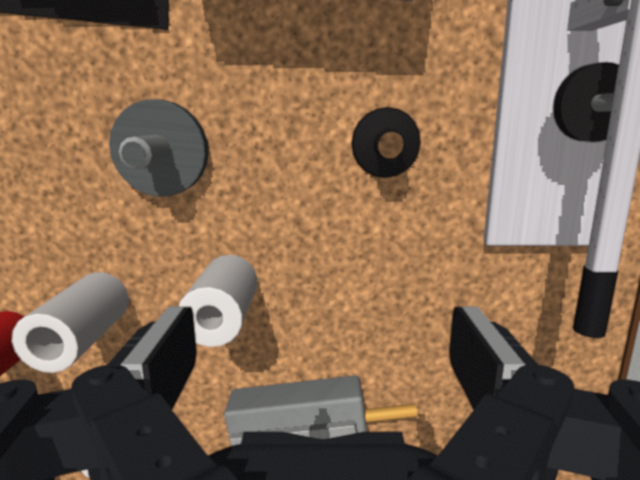

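The rows were refused because each must contain all seven keys. The view from the start pose shows the gauge at (158,147) and roller b at (212,315) with a narrow bore. Roller a, at (45,345), has a wider bore, and the red one is to its left.

```bash
python3 -m creep '[{"ax":0,"ay":0,"az":0,"x":-0.8,"y":-0.45,"z":-0.2,"jaw":-1},{"ax":0,"ay":0,"az":0,"x":-0.8,"y":-0.45,"z":-0.2,"jaw":-1},{"ax":0,"ay":0,"az":0,"x":-0.8,"y":-0.45,"z":-0.2,"jaw":-1},{"ax":0,"ay":0,"az":0,"x":-0.8,"y":-0.45,"z":-0.2,"jaw":-1},{"ax":0,"ay":0,"az":0,"x":-0.8,"y":-0.45,"z":-0.2,"jaw":-1},{"ax":0,"ay":0,"az":0,"x":-0.8,"y":-0.45,"z":-0.2,"jaw":-1},{"ax":0,"ay":0,"az":0,"x":-0.8,"y":-0.45,"z":-0.2,"jaw":-1},{"ax":0,"ay":0,"az":0,"x":-0.8,"y":-0.45,"z":-0.2,"jaw":-1},{"ax":0,"ay":0,"az":0,"x":-0.8,"y":-0.45,"z":-0.2,"jaw":-1},{"ax":0,"ay":0,"az":0,"x":-0.8,"y":-0.45,"z":-0.2,"jaw":-1}]'
cat >> h.py <<'E'
def look(names=("wrist","scene","side")): return [camera(n) for n in names]
def rollers(cams,todo):
    L=[outline_of(c,"roller_a") for c in cams]
    for nm,q,h in todo:
        o=[];used=""
        for i,c in enumerate(cams):
            p=proj(c,roll(h)+[q[0],q[1],0]);w=p[:,0].max()-p[:,0].min()
            m=near(L[i],(p.max(0)+p.min(0))/2,.7*w)
            if m is None: continue
            v=np.argwhere(m)
            if v.min()<2 or v[:,0].max()>477 or v[:,1].max()>637: continue
            o.append((c,m));used+="wab"[i]
        if o:
            print(nm,used,*[np.round(v,1) for v in fit(o,cyl(25,0,h),q,False)],[np.round(fit([k],cyl(25,0,h),q,False)[0],1).tolist() for k in o],"free",np.round(fit(o,roll,[*q,h],False)[0],1))
E
python3 - <<'E'
from h import *
C=look();W,a,b=C
save(W,"w2"); print(manip.observe()["ee_pos"])
rollers(C,(("A?",(442,-93),90),("B?",(565,-77),80),("D?",(450,-232),60),("E?",(433,-327),50)))
for t in("blower","gauge","panel"):
  for c,n in zip(C,"wab"):
    for k in outline_of(c,t)[:2]: print(t,n,round(k["p"],2),np.round(k["extent"]),k["mask"].sum())
E
```

```text
time_s: 4.05
ee_pos: [470.6, -318.8, 318.9]
orientation: [0.706, 0.708, 0.0, -0.0]
ft_force: [0.4, -0.0, -0.1]
gripper_width: 1.0
gripper_force: 0.0
[ 470.37438175 -319.35294435  319.16079042]
A? ab [441.9 -92.8] 0.8 [[442.1, -93.4], [441.9, -92.2]] free [442.  -92.5  87.2]
B? ab [564.1 -76.2] 1.1 [[564.5, -77.5], [563.6, -75.5]] free [564.3 -76.   76.4]
D? wab [ 452.1 -230. ] 1.0 [[452.3, -230.1], [451.6, -229.9], [450.2, -229.3]] free [ 451.9 -229.7   55.7]
E? wa [ 435.  -328.6] 1.2 [[435.0, -328.5], [434.4, -332.7]] free [ 434.8 -329.1   46.4]
blower w 0.61 [413.  34. 610. 191.] 21451
blower a 0.94 [216. 202. 279. 254.] 2297
blower b 0.77 [366. 281. 448. 350.] 3601
gauge a 0.97 [318. 275. 356. 301.] 711
gauge b 0.97 [287. 250. 319. 273.] 600
panel w 0.71 [393. 221. 457. 353.] 7937
panel w 0.39 [434.  44. 571. 188.] 16429
panel a 0.62 [229. 176. 265. 209.] 550
panel b 0.57 [398. 356. 473. 427.] 2242
```

View pics/w2.png

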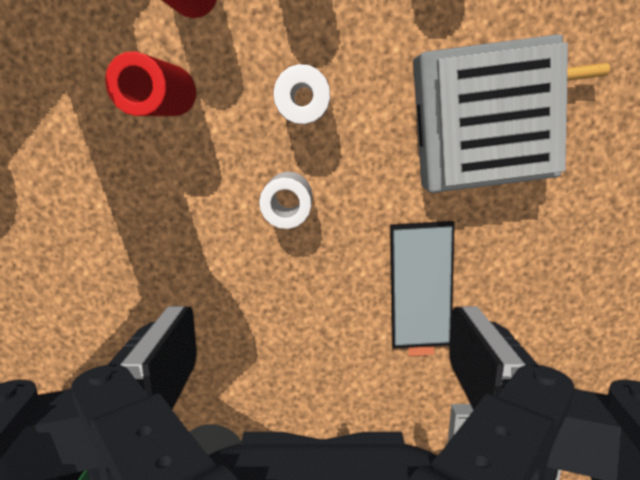

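```bash
python3 -m creep '[{"ax":0,"ay":0,"az":0,"x":0.5675,"y":-0.07,"z":0.2,"jaw":-1},{"ax":0,"ay":0,"az":0,"x":0.5675,"y":-0.07,"z":0.2,"jaw":-1},{"ax":0,"ay":0,"az":0,"x":0.5675,"y":-0.07,"z":0.2,"jaw":-1},{"ax":0,"ay":0,"az":0,"x":0.5675,"y":-0.07,"z":0.2,"jaw":-1},{"ax":0,"ay":0,"az":0,"x":0.5675,"y":-0.07,"z":0.2,"jaw":-1},{"ax":0,"ay":0,"az":0,"x":0.5675,"y":-0.07,"z":0.2,"jaw":-1},{"ax":0,"ay":0,"az":0,"x":0.5675,"y":-0.07,"z":0.2,"jaw":-1},{"ax":0,"ay":0,"az":0,"x":0.5675,"y":-0.07,"z":0.2,"jaw":-1},{"ax":0,"ay":0,"az":0,"x":0.5675,"y":-0.07,"z":0.2,"jaw":-1}]'
python3 - <<'E'
from h import *
C=look();W,a,b=C
save(W,"w3"); print(manip.observe()["ee_pos"])
rollers(C,(("A?",(442,-93),90),("B?",(565,-77),80),("D?",(450,-232),60),("E?",(433,-327),50)))
for t,q in(("blower",(640,-200,0.05)),("gauge",(512,44))):
  o=[]
  for c,n in zip(C,"wab"):
    k=outline_of(c,t)[:1]
    if not k: continue
    m=clean(k[0]["mask"]);v=np.argwhere(m)
    print(t,n,k[0]["p"],np.round(fit([(c,m)],M[t],q,t!="gauge")[0],2))
    if v.min()>2 and v[:,0].max()<478 and v[:,1].max()<638:o.append((c,m))
  print(t,*fit(o,M[t],q,t!="gauge"))
E
```

```text
time_s: 5.92
ee_pos: [442.2, -93.6, 239.5]
orientation: [0.707, 0.707, 0.0, 0.0]
ft_force: [-0.1, 0.2, 0.3]
gripper_width: 1.002
gripper_force: 0.0
[442.03322115 -93.23528407 239.31222094]
A? ab [442. -93.] 0.8 [[441.7, -93.6], [442.1, -92.8]] free [442.3 -92.6  87.5]
B? wab [563.9 -75.8] 1.1 [[563.9, -75.8], [564.0, -77.2], [563.9, -74.2]] free [565.  -76.1  76.5]
D? wab [ 451.7 -229.7] 1.1 [[452.1, -228.9], [451.0, -231.6], [450.6, -231.2]] free [ 451.9 -230.5   56. ]
E? wab [ 434.8 -327.4] 11.6 [[435.9, -313.7], [433.7, -334.3], [433.5, -328.1]] free [ 435.6 -326.    11. ]
blower w 0.58 [ 6.3504e+02 -2.2825e+02 -3.0000e-02]
blower a 0.89 [ 6.3616e+02 -2.4571e+02  1.3000e-01]
blower b 0.74 [ 6.3355e+02 -2.4422e+02  8.0000e-02]
blower [ 6.35498592e+02 -2.44130762e+02  1.41803693e-01] 3.069196079998062
gauge w 0.83 [512.9   42.42]
gauge a 0.64 [513.77  45.13]
gauge b 0.86 [511.8   42.19]
gauge [512.97508826  44.18663208] 1.7403788797823525
```

```bash
python3 -m creep '[{"ax":0,"ay":0,"az":0,"x":0,"y":0,"z":0.15,"jaw":-1},{"ax":0,"ay":0,"az":0,"x":0,"y":0,"z":0.3,"jaw":-1},{"ax":0,"ay":0,"az":0,"x":0,"y":0,"z":0.4425,"jaw":-1},{"ax":0,"ay":0,"az":0,"x":0,"y":0,"z":0.4425,"jaw":-1},{"ax":0,"ay":0,"az":0,"x":0,"y":0,"z":0.4425,"jaw":-1},{"ax":0,"ay":0,"az":0,"x":0,"y":0,"z":0.4425,"jaw":1},{"ax":0,"ay":0,"az":0,"x":0,"y":0,"z":0.4425,"jaw":1},{"ax":0,"ay":0,"az":0,"x":0,"y":0,"z":0.4425,"jaw":1},{"ax":0,"ay":0,"az":0,"x":0,"y":0,"z":0.4425,"jaw":1},{"ax":0,"ay":0,"az":0,"x":0,"y":0,"z":0.4425,"jaw":1}]'
python3 -m creep '[{"ax":0,"ay":0,"az":0,"x":0,"y":0,"z":0,"jaw":1},{"ax":0,"ay":0,"az":0,"x":0,"y":0,"z":-0.1,"jaw":1},{"ax":0,"ay":0,"az":0,"x":0,"y":0,"z":-0.2,"jaw":1},{"ax":0,"ay":0,"az":0,"x":0,"y":0,"z":-0.25,"jaw":1},{"ax":0,"ay":0,"az":0,"x":0,"y":0,"z":-0.25,"jaw":1}]'
```

```text
time_s: 7.78
ee_pos: [443.4, -93.7, 64.6]
orientation: [0.707, 0.707, 0.0, 0.002]
ft_force: [-1.9, 1.7, 9.4]
gripper_width: 0.568
gripper_force: 60.9
time_s: 8.4
ee_pos: [443.2, -93.6, 164.5]
orientation: [0.707, 0.707, 0.001, 0.002]
ft_force: [-0.3, 0.5, -0.9]
gripper_width: 0.567
gripper_force: 62.7
```

```bash
python3 -m creep '[{"ax":0,"ay":0,"az":0,"x":0.344,"y":0.1775,"z":0,"jaw":1},{"ax":0,"ay":0,"az":0,"x":0.344,"y":0.1775,"z":0,"jaw":1},{"ax":0,"ay":0,"az":0,"x":0.344,"y":0.1775,"z":0,"jaw":1},{"ax":0,"ay":0,"az":0,"x":0.344,"y":0.1775,"z":0,"jaw":1},{"ax":0,"ay":0,"az":0,"x":0.344,"y":0.1775,"z":0,"jaw":1},{"ax":0,"ay":0,"az":0,"x":0.344,"y":0.1775,"z":0,"jaw":1}]'
python3 - <<'E'
from h import *
C=look(("scene","side"));a,b=C
print(manip.observe()["ee_pos"])
ims=[]
for c in C:
    p=proj(c,[[513,44,60]])[0].astype(int);im=c["image"][p[1]-75:p[1]+75,p[0]-65:p[0]+65,::-1];ims.append(cv2.resize(im,None,fx=3,fy=3,interpolation=2))
cv2.imwrite("pics/g1.png",np.hstack(ims))
for c in C:
    print([(round(d["p"],2),np.round(d["extent"]).tolist()) for d in outline_of(c,"gauge")[:2]],[(round(d["p"],2),np.round(d["extent"]).tolist()) for d in outline_of(c,"roller_a")])
    print(proj(c,[[513,44,0],[513,44,60],[513,44,100],[513,44,190]]).round(1).tolist())
E
```

```text
time_s: 9.15
ee_pos: [512.4, 43.8, 161.8]
orientation: [0.708, 0.707, -0.0, -0.0]
ft_force: [-0.1, -0.1, -1.4]
gripper_width: 0.564
gripper_force: 62.7
[512.69248601  43.80011336 162.15624226]
[(0.9, [320.0, 273.0, 356.0, 302.0])] [(0.96, [284.0, 238.0, 306.0, 270.0]), (0.76, [353.0, 200.0, 373.0, 234.0]), (0.75, [294.0, 179.0, 315.0, 205.0]), (0.67, [357.0, 179.0, 365.0, 194.0]), (0.61, [329.0, 223.0, 349.0, 266.0]), (0.61, [303.0, 196.0, 321.0, 227.0])]
[[336.9, 288.7], [337.3, 270.8], [337.5, 258.2], [338.1, 227.6]]
[(0.93, [288.0, 253.0, 317.0, 276.0])] [(0.91, [289.0, 203.0, 307.0, 241.0]), (0.8, [261.0, 331.0, 288.0, 374.0]), (0.79, [320.0, 318.0, 344.0, 356.0]), (0.66, [335.0, 355.0, 357.0, 387.0]), (0.64, [333.0, 258.0, 354.0, 298.0]), (0.59, [255.0, 297.0, 285.0, 336.0])]
[[302.6, 267.6], [301.8, 248.9], [301.2, 235.9], [299.8, 205.1]]
```

View pics/g1.png

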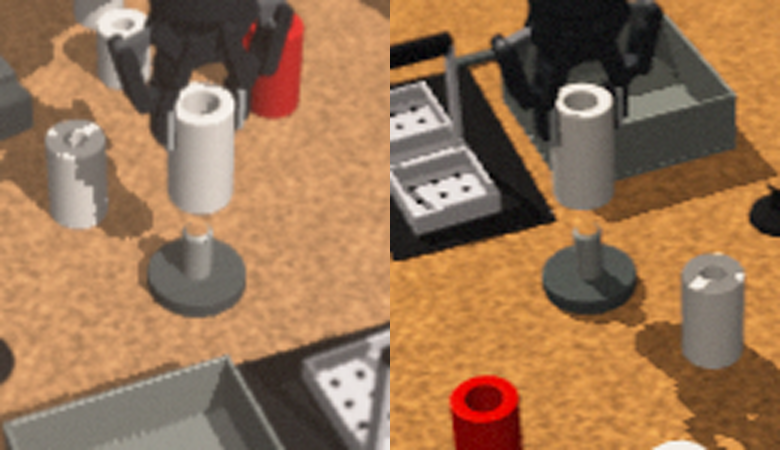

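```bash
python3 -m creep '[{"ax":0,"ay":0,"az":0,"x":0,"y":0.005,"z":0.05,"jaw":1},{"ax":0,"ay":0,"az":0,"x":0,"y":0.005,"z":0.08,"jaw":1},{"ax":0,"ay":0,"az":0,"x":0,"y":0.005,"z":0.09,"jaw":1},{"ax":0,"ay":0,"az":0,"x":0,"y":0.005,"z":0.1,"jaw":1},{"ax":0,"ay":0,"az":0,"x":0,"y":0.005,"z":0.11,"jaw":1},{"ax":0,"ay":0,"az":0,"x":0,"y":0.005,"z":0.12,"jaw":1},{"ax":0,"ay":0,"az":0,"x":0,"y":0.005,"z":0.12,"jaw":1}]'
```

```text
time_s: 10.32
ee_pos: [514.8, 44.6, 114.0]
orientation: [0.707, 0.707, -0.0, -0.0]
ft_force: [-0.2, -0.8, -1.3]
gripper_width: 0.569
gripper_force: 62.7
```

```bash
python3 -m creep '[{"ax":0,"ay":0,"az":0,"x":0,"y":0,"z":0.03,"jaw":1},{"ax":0,"ay":0,"az":0,"x":0,"y":0,"z":0.06,"jaw":1},{"ax":0,"ay":0,"az":0,"x":0,"y":0,"z":0.08,"jaw":1},{"ax":0,"ay":0,"az":0,"x":0,"y":0,"z":0.088,"jaw":1},{"ax":0,"ay":0,"az":0,"x":0,"y":0,"z":0.092,"jaw":1},{"ax":0,"ay":0,"az":0,"x":0,"y":0,"z":0.092,"jaw":1}]'
```

```text
time_s: 11.08
ee_pos: [515.2, 44.7, 79.7]
orientation: [0.707, 0.707, -0.001, -0.001]
ft_force: [-9.9, 0.9, 18.4]
gripper_width: 0.569
gripper_force: 64.6
```

```bash
python3 -m creep '[{"ax":0,"ay":0,"az":0,"x":0,"y":0,"z":-0.003,"jaw":-0.4},{"ax":0,"ay":0,"az":0,"x":0,"y":-0.004,"z":-0.003,"jaw":-0.4},{"ax":0,"ay":0,"az":0,"x":0,"y":-0.004,"z":-0.003,"jaw":-0.4},{"ax":0,"ay":0,"az":0,"x":0,"y":-0.004,"z":-0.003,"jaw":-0.4}]'
python3 - <<'E'
from h import *
C=look(("scene","side"))
print(manip.observe()["ee_pos"],manip.observe()["gripper_width"],manip.observe()["ft_force"])
for c in C:
    print([(round(d["p"],2),np.round(d["extent"]).tolist()) for d in outline_of(c,"roller_a")])
    p=proj(c,cyl(25,15,105)+[513,44,0]);print(p.min(0),p.max(0))
E
```

```text
time_s: 11.58
ee_pos: [513.3, 44.6, 78.5]
orientation: [0.707, 0.707, -0.0, -0.0]
ft_force: [0.5, 1.0, 0.2]
gripper_width: 0.699
gripper_force: 0.0
[513.36813551  44.60405084  78.53879703] 0.7004509141006054 [ 0.29193899 -0.82941783 -0.90694229]
[(0.88, [284.0, 234.0, 306.0, 272.0]), (0.84, [354.0, 199.0, 376.0, 231.0]), (0.8, [306.0, 194.0, 323.0, 228.0]), (0.74, [326.0, 255.0, 349.0, 293.0]), (0.57, [298.0, 181.0, 314.0, 204.0]), (0.54, [318.0, 276.0, 355.0, 302.0])]
[326.61854456 249.39769227] [348.46643214 291.8355751 ]
[(0.73, [334.0, 258.0, 354.0, 296.0]), (0.73, [321.0, 318.0, 344.0, 353.0]), (0.72, [258.0, 296.0, 285.0, 339.0]), (0.7, [291.0, 228.0, 311.0, 268.0]), (0.64, [262.0, 332.0, 288.0, 375.0]), (0.63, [335.0, 355.0, 358.0, 387.0])]
[290.86596957 228.21554094] [312.31529351 269.34721007]
```

```bash
python3 -m creep '[{"ax":0,"ay":0,"az":0,"x":0,"y":0,"z":0,"jaw":1},{"ax":0,"ay":0,"az":0,"x":0,"y":0,"z":0,"jaw":1},{"ax":0,"ay":0,"az":0,"x":0,"y":0,"z":0,"jaw":1},{"ax":0,"ay":0,"az":0,"x":0,"y":0,"z":-0.1,"jaw":1},{"ax":0,"ay":0,"az":0,"x":0,"y":0,"z":-0.2,"jaw":1},{"ax":0,"ay":0,"az":0,"x":0,"y":0,"z":-0.35,"jaw":1},{"ax":0,"ay":0,"az":0,"x":0,"y":0,"z":-0.35,"jaw":1}]'
python3 -m creep '[{"ax":0,"ay":0,"az":0,"x":0.72,"y":-0.1485,"z":0,"jaw":1},{"ax":0,"ay":0,"az":0,"x":0.72,"y":-0.1485,"z":0,"jaw":1},{"ax":0,"ay":0,"az":0,"x":0.72,"y":-0.1485,"z":0,"jaw":1},{"ax":0,"ay":0,"az":0,"x":0.72,"y":-0.1485,"z":0,"jaw":1},{"ax":0,"ay":0,"az":0,"x":0.72,"y":-0.1485,"z":0,"jaw":1},{"ax":0,"ay":0,"az":0,"x":0.72,"y":-0.1485,"z":0,"jaw":1},{"ax":0,"ay":0,"az":0,"x":0.72,"y":-0.1485,"z":0,"jaw":1},{"ax":0,"ay":0,"az":0,"x":0.72,"y":-0.1485,"z":0,"jaw":1}]'
cat >> h.py <<'E'
def caddy(C):
    o=[]
    for c in C:
        k=[d for d in outline_of(c,"caddy") if d["p"]>.4][:1]
        if k:
            m=clean(k[0]["mask"]);o.append((c,m));print("caddy",*[np.round(v,3) for v in fit([(c,m)],M["caddy"],[451,272,-.05])])
    print("caddy all",*[np.round(v,3) for v in fit(o,M["caddy"],[451,272,-.05])])
E
python3 - <<'E'
from h import *
C=look(("scene","side"))
print(manip.observe()["ee_pos"])
caddy(C)
save(C[0],"c1",(330,220,490,400),3)
E
```

```text
time_s: 12.65
ee_pos: [516.2, 44.3, 223.9]
orientation: [0.707, 0.707, 0.003, 0.004]
ft_force: [1.1, -0.2, -1.4]
gripper_width: 0.567
gripper_force: 64.2
time_s: 13.65
ee_pos: [454.1, 331.5, 217.9]
orientation: [0.708, 0.707, -0.001, -0.0]
ft_force: [0.6, -0.1, -1.1]
gripper_width: 0.568
gripper_force: 64.0
[454.32000087 331.59620633 218.42793918]
caddy [ 4.53327e+02  2.71578e+02 -7.30000e-02] 4.746
caddy [ 4.52125e+02  2.74744e+02 -5.00000e-02] 1.069
caddy all [ 4.52211e+02  2.72020e+02 -5.90000e-02] 3.564
```

View pics/c1.png

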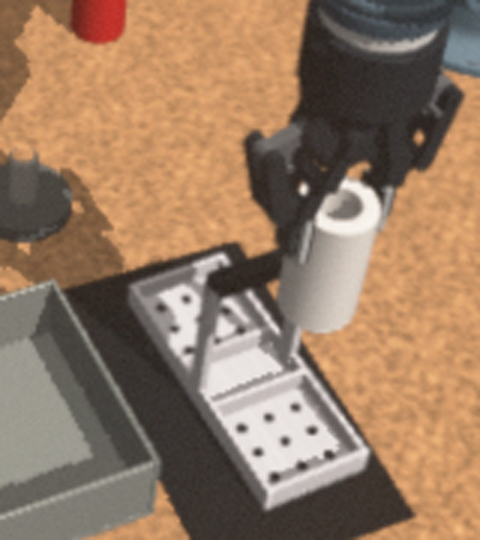

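```bash
python3 -m creep '[{"ax":0,"ay":0,"az":0,"x":0.005,"y":0.003,"z":0.1,"jaw":1},{"ax":0,"ay":0,"az":0,"x":0.005,"y":0.003,"z":0.2,"jaw":1},{"ax":0,"ay":0,"az":0,"x":0.005,"y":0.003,"z":0.29,"jaw":1},{"ax":0,"ay":0,"az":0,"x":0.005,"y":0.003,"z":0.33,"jaw":1},{"ax":0,"ay":0,"az":0,"x":0.005,"y":0.003,"z":0.35,"jaw":1},{"ax":0,"ay":0,"az":0,"x":0.005,"y":0.003,"z":0.36,"jaw":1},{"ax":0,"ay":0,"az":0,"x":0.005,"y":0.003,"z":0.362,"jaw":1},{"ax":0,"ay":0,"az":0,"x":0.005,"y":0.003,"z":0.362,"jaw":1}]'
```

```text
time_s: 14.85
ee_pos: [455.8, 334.9, 74.8]
orientation: [0.707, 0.707, 0.001, 0.0]
ft_force: [-0.6, 1.3, -1.3]
gripper_width: 0.565
gripper_force: 64.0
```

```bash
python3 -m creep '[{"ax":0,"ay":0,"az":0,"x":0,"y":0,"z":0.005,"jaw":1},{"ax":0,"ay":0,"az":0,"x":0,"y":0,"z":0.007,"jaw":1},{"ax":0,"ay":0,"az":0,"x":0,"y":0,"z":0.007,"jaw":-0.3},{"ax":0,"ay":0,"az":0,"x":0,"y":0,"z":0.007,"jaw":-0.4},{"ax":0,"ay":0,"az":0,"x":0,"y":0,"z":0.007,"jaw":-0.4},{"ax":0,"ay":0,"az":0,"x":0,"y":0,"z":-0.1,"jaw":-0.4},{"ax":0,"ay":0,"az":0,"x":0,"y":0,"z":-0.25,"jaw":-1},{"ax":0,"ay":0,"az":0,"x":0,"y":0,"z":-0.4,"jaw":-1},{"ax":0,"ay":0,"az":0,"x":0,"y":0,"z":-0.4,"jaw":-1},{"ax":0,"ay":0,"az":0,"x":0,"y":0,"z":-0.4,"jaw":-1}]'
python3 - <<'E'
from h import *
C=look(("scene","side"))
print(manip.observe()["ee_pos"])
rollers([C[0]]+C,(("A",(456,334),90),("B",(564,-76),80),("D?",(452,-230),60),("E?",(435,-328),50)))
for c in C: print(proj(c,cyl(25,7,97)+[456,334,0]).min(0),proj(c,cyl(25,7,97)+[456,334,0]).max(0),[np.round(d["extent"]).tolist() for d in outline_of(c,"roller_a")])
caddy(C)
E
```

```text
time_s: 16.1
ee_pos: [455.0, 334.5, 233.5]
orientation: [0.707, 0.707, -0.0, -0.0]
ft_force: [-0.6, 0.3, -1.0]
gripper_width: 1.001
gripper_force: 0.0
[454.23445661 334.14648686 231.79204287]
A wab [452.3 331.3] 3.0 [[452.0, 331.2], [452.0, 331.2], [458.5, 336.8]] free [449.7 328.5  79.8]
B wab [564.1 -77. ] 0.7 [[564.5, -77.2], [564.5, -77.2], [562.8, -76.3]] free [564.  -77.3  77.7]
D? wab [ 451.  -230.7] 1.0 [[451.8, -231.1], [451.8, -231.1], [450.0, -230.0]] free [ 451.1 -230.8   56.1]
E? wab [ 433.2 -329.5] 1.5 [[432.9, -334.3], [432.9, -334.3], [433.1, -327.1]] free [ 433.2 -329.5   50.1]
[411.92686008 330.84709947] [442.9437655  377.93234053] [[298.0, 179.0, 314.0, 205.0], [346.0, 179.0, 367.0, 214.0], [304.0, 197.0, 324.0, 226.0], [352.0, 196.0, 373.0, 232.0], [284.0, 234.0, 306.0, 271.0], [412.0, 336.0, 440.0, 380.0]]
[227.64551597 182.72552605] [248.54106667 219.4546367 ] [[323.0, 319.0, 344.0, 353.0], [255.0, 297.0, 280.0, 337.0], [263.0, 328.0, 288.0, 378.0], [332.0, 259.0, 355.0, 297.0], [335.0, 354.0, 358.0, 389.0], [364.0, 280.0, 451.0, 352.0], [226.0, 185.0, 248.0, 216.0]]
caddy [4.90661e+02 3.09804e+02 3.91000e-01] 12.358
caddy [ 4.49464e+02  2.74392e+02 -2.30000e-02] 1.389
caddy all [4.66163e+02 2.91613e+02 6.30000e-02] 10.998
```

```bash
python3 -m creep '[{"ax":0,"ay":0,"az":0,"x":-1,"y":0.2745,"z":0,"jaw":-1},{"ax":0,"ay":0,"az":0,"x":-1,"y":0.2745,"z":0,"jaw":-1},{"ax":0,"ay":0,"az":0,"x":-1,"y":0.2745,"z":0,"jaw":-1},{"ax":0,"ay":0,"az":0,"x":-1,"y":0.2745,"z":0,"jaw":-1},{"ax":0,"ay":0,"az":0,"x":-1,"y":0.2745,"z":0,"jaw":-1},{"ax":0,"ay":0,"az":0,"x":-1,"y":0.2745,"z":0,"jaw":-1},{"ax":0,"ay":0,"az":0,"x":-1,"y":0.2745,"z":0,"jaw":-1},{"ax":0,"ay":0,"az":0,"x":-1,"y":0.2745,"z":0,"jaw":-1},{"ax":0,"ay":0,"az":0,"x":-1,"y":0.2745,"z":0,"jaw":-1},{"ax":0,"ay":0,"az":0,"x":-1,"y":0.2745,"z":0,"jaw":-1}]'
python3 -m creep '[{"ax":0,"ay":0,"az":0,"x":-0.0265,"y":0,"z":0.1,"jaw":-1},{"ax":0,"ay":0,"az":0,"x":-0.0265,"y":0,"z":0.1,"jaw":-1},{"ax":0,"ay":0,"az":0,"x":-0.0265,"y":0,"z":0.1,"jaw":-1}]'
```

```text
time_s: 17.8
ee_pos: [564.8, -64.1, 233.8]
orientation: [0.707, 0.708, -0.0, -0.0]
ft_force: [0.2, -0.1, -0.6]
gripper_width: 1.001
gripper_force: 0.0
time_s: 18.18
ee_pos: [565.4, -75.3, 195.0]
orientation: [0.707, 0.707, 0.0, 0.0]
ft_force: [-0.4, 0.7, 0.1]
gripper_width: 1.002
gripper_force: 0.0
```

```bash
python3 -m creep '[{"ax":0,"ay":0,"az":0,"x":-0.001,"y":0,"z":0.12,"jaw":-1},{"ax":0,"ay":0,"az":0,"x":-0.001,"y":0,"z":0.24,"jaw":-1},{"ax":0,"ay":0,"az":0,"x":-0.001,"y":0,"z":0.3475,"jaw":-1},{"ax":0,"ay":0,"az":0,"x":-0.001,"y":0,"z":0.3475,"jaw":-1},{"ax":0,"ay":0,"az":0,"x":-0.001,"y":0,"z":0.3475,"jaw":-1},{"ax":0,"ay":0,"az":0,"x":-0.001,"y":0,"z":0.3475,"jaw":1},{"ax":0,"ay":0,"az":0,"x":-0.001,"y":0,"z":0.3475,"jaw":1},{"ax":0,"ay":0,"az":0,"x":-0.001,"y":0,"z":0.3475,"jaw":1},{"ax":0,"ay":0,"az":0,"x":-0.001,"y":0,"z":0.3475,"jaw":1},{"ax":0,"ay":0,"az":0,"x":-0.001,"y":0,"z":0.3475,"jaw":1}]'
python3 -m creep '[{"ax":0,"ay":0,"az":0,"x":0,"y":0,"z":0,"jaw":1},{"ax":0,"ay":0,"az":0,"x":0,"y":0,"z":-0.1,"jaw":1},{"ax":0,"ay":0,"az":0,"x":0,"y":0,"z":-0.2,"jaw":1},{"ax":0,"ay":0,"az":0,"x":0,"y":0,"z":-0.25,"jaw":1},{"ax":0,"ay":0,"az":0,"x":0,"y":0,"z":-0.25,"jaw":1}]'
```

```text
time_s: 19.42
ee_pos: [566.2, -76.8, 57.1]
orientation: [0.707, 0.707, 0.001, 0.001]
ft_force: [-1.7, 1.3, 7.4]
gripper_width: 0.573
gripper_force: 61.2
time_s: 20.05
ee_pos: [565.8, -76.7, 156.3]
orientation: [0.707, 0.707, 0.001, 0.001]
ft_force: [0.6, 0.5, -1.9]
gripper_width: 0.577
gripper_force: 62.5
```

```bash
python3 -m creep '[{"ax":0,"ay":0,"az":0,"x":0.3025,"y":-0.129,"z":0,"jaw":1},{"ax":0,"ay":0,"az":0,"x":0.3025,"y":-0.129,"z":0,"jaw":1},{"ax":0,"ay":0,"az":0,"x":0.3025,"y":-0.129,"z":0,"jaw":1},{"ax":0,"ay":0,"az":0,"x":0.3025,"y":-0.129,"z":0,"jaw":1},{"ax":0,"ay":0,"az":0,"x":0.3025,"y":-0.129,"z":0.03,"jaw":1},{"ax":0,"ay":0,"az":0,"x":0.3025,"y":-0.129,"z":0.06,"jaw":1},{"ax":0,"ay":0,"az":0,"x":0.3025,"y":-0.129,"z":0.07,"jaw":1},{"ax":0,"ay":0,"az":0,"x":0.3025,"y":-0.129,"z":0.08,"jaw":1},{"ax":0,"ay":0,"az":0,"x":0.3025,"y":-0.129,"z":0.09,"jaw":1},{"ax":0,"ay":0,"az":0,"x":0.3025,"y":-0.129,"z":0.094,"jaw":1}]'
```

```text
time_s: 21.3
ee_pos: [513.4, 44.6, 117.2]
orientation: [0.707, 0.707, -0.0, -0.0]
ft_force: [0.2, 0.2, -1.3]
gripper_width: 0.572
gripper_force: 62.6
```

```bash
python3 -m creep '[{"ax":0,"ay":0,"az":0,"x":0,"y":0,"z":0.005,"jaw":1},{"ax":0,"ay":0,"az":0,"x":0,"y":0,"z":0.01,"jaw":1},{"ax":0,"ay":0,"az":0,"x":0,"y":0,"z":0.012,"jaw":1},{"ax":0,"ay":0,"az":0,"x":0,"y":0,"z":0.012,"jaw":1}]'
```

```text
time_s: 21.8
ee_pos: [514.2, 44.4, 115.2]
orientation: [0.707, 0.707, -0.0, 0.0]
ft_force: [-6.4, -0.8, 16.0]
gripper_width: 0.572
gripper_force: 64.3
```

```bash
python3 -m creep '[{"ax":0,"ay":0,"az":0,"x":0,"y":0,"z":-0.004,"jaw":1},{"ax":0,"ay":0,"az":0,"x":0,"y":-0.002,"z":-0.004,"jaw":-0.25},{"ax":0,"ay":0,"az":0,"x":0,"y":-0.002,"z":-0.004,"jaw":-0.25},{"ax":0,"ay":0,"az":0,"x":0,"y":-0.002,"z":-0.004,"jaw":-0.25},{"ax":0,"ay":0,"az":0,"x":0,"y":-0.002,"z":-0.004,"jaw":-0.25}]'
python3 - <<'E'
from h import *
C=look(("scene","side"));s=manip.observe();print(s["ee_pos"],s["gripper_width"],s["ft_force"])
ims=[]
for c in C:
    p=proj(c,[[513,44,60]])[0].astype(int);im=c["image"][p[1]-75:p[1]+75,p[0]-65:p[0]+65,::-1];ims.append(cv2.resize(im,None,fx=3,fy=3,interpolation=2))
cv2.imwrite("pics/g2.png",np.hstack(ims))
E
```

```text
time_s: 22.42
ee_pos: [512.5, 44.6, 113.9]
orientation: [0.707, 0.707, -0.0, -0.0]
ft_force: [0.0, 0.2, 0.2]
gripper_width: 0.624
gripper_force: 0.0
[512.56176959  44.6247703  113.96536848] 0.626365135615915 [ 1.15696947 -0.43843161 -0.62428564]
```

View pics/g2.png

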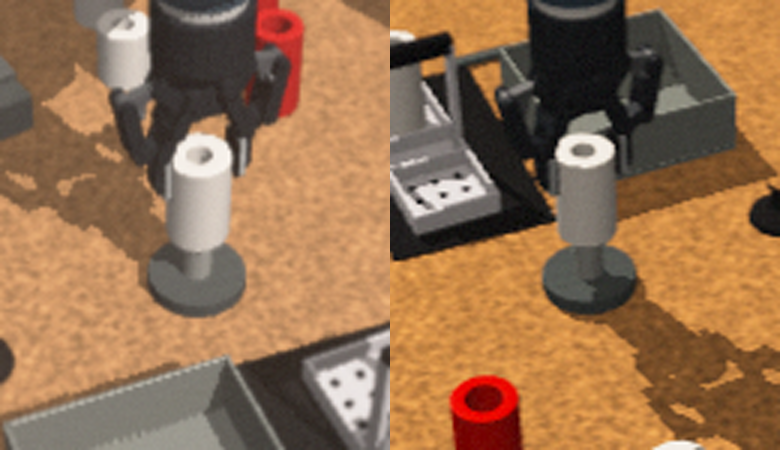

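```bash
python3 -m creep '[{"ax":0,"ay":0,"az":0,"x":0,"y":0,"z":0,"jaw":1},{"ax":0,"ay":0,"az":0,"x":0,"y":0,"z":0,"jaw":1},{"ax":0,"ay":0,"az":0,"x":0,"y":0,"z":-0.1,"jaw":1},{"ax":0,"ay":0,"az":0,"x":0,"y":0,"z":-0.15,"jaw":1},{"ax":0,"ay":0,"az":0,"x":0.15,"y":0.06,"z":-0.15,"jaw":1},{"ax":0,"ay":0,"az":0,"x":0.3,"y":0.12,"z":-0.15,"jaw":1},{"ax":0,"ay":0,"az":0,"x":0.45,"y":0.18,"z":-0.15,"jaw":1},{"ax":0,"ay":0,"az":0,"x":0.6135,"y":0.2485,"z":-0.15,"jaw":1},{"ax":0,"ay":0,"az":0,"x":0.6135,"y":0.2485,"z":-0.15,"jaw":1},{"ax":0,"ay":0,"az":0,"x":0.6135,"y":0.2485,"z":-0.15,"jaw":1}]'
python3 -m creep '[{"ax":0,"ay":0,"az":0,"x":0,"y":0,"z":0.1,"jaw":1},{"ax":0,"ay":0,"az":0,"x":0,"y":0,"z":0.2,"jaw":1},{"ax":0,"ay":0,"az":0,"x":0,"y":0,"z":0.25,"jaw":1},{"ax":0,"ay":0,"az":0,"x":0,"y":0,"z":0.27,"jaw":1},{"ax":0,"ay":0,"az":0,"x":0,"y":0,"z":0.282,"jaw":1},{"ax":0,"ay":0,"az":0,"x":0,"y":0,"z":0.287,"jaw":1},{"ax":0,"ay":0,"az":0,"x":0,"y":0,"z":0.287,"jaw":1}]'
```

```text
time_s: 23.78
ee_pos: [611.6, 290.3, 173.1]
orientation: [0.707, 0.708, -0.001, -0.0]
ft_force: [-0.4, 0.6, -0.7]
gripper_width: 0.575
gripper_force: 62.6
time_s: 24.65
ee_pos: [612.6, 290.2, 60.3]
orientation: [0.707, 0.707, 0.001, 0.0]
ft_force: [-0.6, -0.1, -0.9]
gripper_width: 0.577
gripper_force: 62.6
```

```bash
python3 -m creep '[{"ax":0,"ay":0,"az":0,"x":0,"y":0,"z":0.005,"jaw":1},{"ax":0,"ay":0,"az":0,"x":0,"y":0,"z":0.005,"jaw":-0.25},{"ax":0,"ay":0,"az":0,"x":0,"y":0,"z":0.005,"jaw":-0.3},{"ax":0,"ay":0,"az":0,"x":0,"y":0,"z":0.005,"jaw":-0.3},{"ax":0,"ay":0,"az":0,"x":0,"y":0,"z":-0.1,"jaw":-0.3},{"ax":0,"ay":0,"az":0,"x":0,"y":0,"z":-0.25,"jaw":-1},{"ax":0,"ay":0,"az":0,"x":0,"y":0,"z":-0.4,"jaw":-1},{"ax":0,"ay":0,"az":0,"x":0,"y":0,"z":-0.4,"jaw":-1},{"ax":0,"ay":0,"az":0,"x":0,"y":0,"z":-0.4,"jaw":-1}]'
python3 -m creep '[{"ax":0,"ay":0,"az":0,"x":-0.9,"y":-0.2,"z":0,"jaw":-1},{"ax":0,"ay":0,"az":0,"x":-0.9,"y":-0.2,"z":0,"jaw":-1},{"ax":0,"ay":0,"az":0,"x":-0.9,"y":-0.2,"z":0,"jaw":-1},{"ax":0,"ay":0,"az":0,"x":-0.9,"y":-0.2,"z":0,"jaw":-1},{"ax":0,"ay":0,"az":0,"x":-0.9,"y":-0.2,"z":0,"jaw":-1},{"ax":0,"ay":0,"az":0,"x":-0.9,"y":-0.2,"z":0,"jaw":-1},{"ax":0,"ay":0,"az":0,"x":-0.9,"y":-0.2,"z":0,"jaw":-1},{"ax":0,"ay":0,"az":0,"x":-0.9,"y":-0.2,"z":0,"jaw":-1},{"ax":0,"ay":0,"az":0,"x":-0.9,"y":-0.2,"z":0,"jaw":-1}]'
python3 - <<'E'
from h import *
C=look(("wrist","scene","side"))
print(manip.observe()["ee_pos"])
rollers(C,(("B",(612,290),80),("D?",(452,-230),60),("E?",(435,-328),50)))
for c in C: print([np.round(d["extent"]).tolist() for d in outline_of(c,"roller_a")])
print([proj(c,[612,290,44]).round().tolist() for c in C])
caddy(C[1:])
E
```

```text
time_s: 25.78
ee_pos: [611.6, 289.9, 218.7]
orientation: [0.707, 0.707, -0.0, -0.0]
ft_force: [-0.1, -0.1, 0.0]
gripper_width: 1.0
gripper_force: 0.0
time_s: 26.9
ee_pos: [531.8, -68.6, 218.4]
orientation: [0.706, 0.708, -0.0, -0.001]
ft_force: [-0.4, 0.1, 0.8]
gripper_width: 1.001
gripper_force: 0.0
[532.10729811 -68.88300761 219.01791686]
B ab [610.6 285.5] 2.7 [[609.7, 282.7], [612.5, 296.0]] free [609.6 283.9  75.9]
D? wab [ 451.9 -229.6] 1.3 [[452.2, -229.3], [451.6, -231.8], [449.2, -230.3]] free [ 451.5 -230.9   56.4]
E? wab [ 433.7 -327.6] 21.1 [[438.8, -319.7], [434.4, -332.6], [433.0, -327.5]] free [ 434.8 -325.7    0. ]
[[35.0, 340.0, 116.0, 397.0], [16.0, 249.0, 139.0, 355.0], [195.0, 350.0, 263.0, 442.0], [204.0, 436.0, 237.0, 453.0]]
[[346.0, 179.0, 368.0, 212.0], [299.0, 181.0, 312.0, 203.0], [353.0, 200.0, 373.0, 234.0], [415.0, 334.0, 441.0, 379.0], [334.0, 349.0, 359.0, 388.0], [306.0, 197.0, 321.0, 226.0], [337.0, 416.0, 410.0, 451.0]]
[[254.0, 297.0, 281.0, 338.0], [286.0, 181.0, 303.0, 215.0], [322.0, 321.0, 341.0, 355.0], [335.0, 354.0, 357.0, 388.0], [226.0, 183.0, 248.0, 217.0], [261.0, 328.0, 289.0, 374.0], [221.0, 185.0, 272.0, 250.0]]
[[[473.0, -436.0]], [[348.0, 369.0]], [[295.0, 196.0]]]
caddy [ 4.51540e+02  2.72089e+02 -6.40000e-02] 1.071
caddy [ 4.51670e+02  2.71525e+02 -4.80000e-02] 0.883
caddy all [ 4.51634e+02  2.72048e+02 -5.70000e-02] 0.994
```

```bash
python3 -m creep '[{"ax":0,"ay":0,"az":0,"x":-0.1,"y":-0.05,"z":0.05,"jaw":-1},{"ax":0,"ay":0,"az":0,"x":-0.2,"y":-0.1,"z":0.1,"jaw":-1},{"ax":0,"ay":0,"az":0,"x":-0.3,"y":-0.15,"z":0.15,"jaw":-1},{"ax":0,"ay":0,"az":0,"x":-0.3995,"y":-0.2005,"z":0.2,"jaw":-1},{"ax":0,"ay":0,"az":0,"x":-0.3995,"y":-0.2005,"z":0.2,"jaw":-1},{"ax":0,"ay":0,"az":0,"x":-0.3995,"y":-0.2005,"z":0.2,"jaw":-1},{"ax":0,"ay":0,"az":0,"x":-0.3995,"y":-0.2005,"z":0.33,"jaw":-1},{"ax":0,"ay":0,"az":0,"x":-0.3995,"y":-0.2005,"z":0.456,"jaw":-1},{"ax":0,"ay":0,"az":0,"x":-0.3995,"y":-0.2005,"z":0.456,"jaw":-1},{"ax":0,"ay":0,"az":0,"x":-0.3995,"y":-0.2005,"z":0.456,"jaw":-1}]'
python3 -m creep '[{"ax":0,"ay":0,"az":0,"x":0,"y":0,"z":0,"jaw":1},{"ax":0,"ay":0,"az":0,"x":0,"y":0,"z":0,"jaw":1},{"ax":0,"ay":0,"az":0,"x":0,"y":0,"z":0,"jaw":1},{"ax":0,"ay":0,"az":0,"x":0,"y":0,"z":0,"jaw":1},{"ax":0,"ay":0,"az":0,"x":0,"y":0,"z":0,"jaw":1}]'
python3 -m creep '[{"ax":0,"ay":0,"az":0,"x":0,"y":0,"z":0,"jaw":1},{"ax":0,"ay":0,"az":0,"x":0,"y":0,"z":-0.1,"jaw":1},{"ax":0,"ay":0,"az":0,"x":0,"y":0,"z":-0.2,"jaw":1},{"ax":0,"ay":0,"az":0,"x":0,"y":0,"z":-0.3,"jaw":1},{"ax":0,"ay":0,"az":0,"x":0,"y":0,"z":-0.3,"jaw":1}]'
```

```text
time_s: 28.7
ee_pos: [453.5, -230.2, 39.0]
orientation: [0.707, 0.708, 0.0, 0.002]
ft_force: [0.7, -0.4, 0.6]
gripper_width: 0.997
gripper_force: 0.0
time_s: 29.32
ee_pos: [453.2, -230.8, 39.2]
orientation: [0.707, 0.707, 0.0, 0.002]
ft_force: [-1.3, 1.9, 8.1]
gripper_width: 0.571
gripper_force: 61.5
time_s: 29.95
ee_pos: [453.9, -231.5, 161.3]
orientation: [0.707, 0.707, 0.0, 0.004]
ft_force: [-0.4, -0.8, -1.0]
gripper_width: 0.574
gripper_force: 62.5
```

```bash
python3 -m creep '[{"ax":0,"ay":0,"az":0,"x":0.15,"y":0.035,"z":0,"jaw":1},{"ax":0,"ay":0,"az":0,"x":0.3,"y":0.07,"z":0,"jaw":1},{"ax":0,"ay":0,"az":0,"x":0.45,"y":0.1,"z":0,"jaw":1},{"ax":0,"ay":0,"az":0,"x":0.6,"y":0.135,"z":0,"jaw":1},{"ax":0,"ay":0,"az":0,"x":0.686,"y":0.154,"z":0,"jaw":1},{"ax":0,"ay":0,"az":0,"x":0.686,"y":0.154,"z":0.05,"jaw":1},{"ax":0,"ay":0,"az":0,"x":0.686,"y":0.154,"z":0.1,"jaw":1},{"ax":0,"ay":0,"az":0,"x":0.686,"y":0.154,"z":0.1,"jaw":1},{"ax":0,"ay":0,"az":0,"x":0.686,"y":0.154,"z":0.1,"jaw":1}]'
python3 - <<'E'
from h import *
s=[manip.observe()["ee_pos"] for _ in range(3)];print(s)
C=look(("scene","side"))
print(manip.observe()["ee_pos"],manip.observe()["orientation"])
ims=[]
for c in C:
    p=proj(c,[[513,44,60]])[0].astype(int);im=c["image"][p[1]-75:p[1]+75,p[0]-65:p[0]+65,::-1];ims.append(cv2.resize(im,None,fx=3,fy=3,interpolation=2))
cv2.imwrite("pics/g3.png",np.hstack(ims))
E
```

```text
time_s: 31.08
ee_pos: [513.4, 44.5, 117.0]
orientation: [0.707, 0.707, 0.0, -0.0]
ft_force: [0.3, -0.4, -0.3]
gripper_width: 0.572
gripper_force: 62.4
[array([513.44278912,  44.48662652, 117.03885409]), array([513.44278912,  44.48662652, 117.03885409]), array([513.44278912,  44.48662652, 117.03885409])]
[513.96892219  44.37668413 117.72406764] [7.07212105e-01 7.07001044e-01 4.58995570e-04 5.92878836e-04]
```

View pics/g3.png

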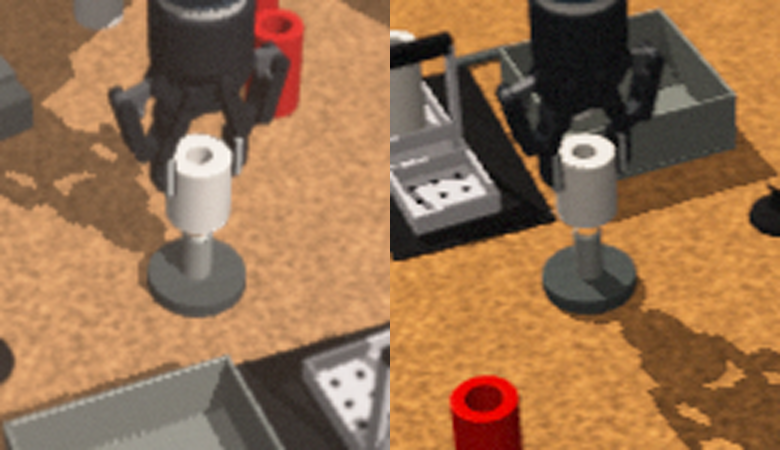

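Roller d hangs just above the tip, centred over it in both views, and its bore looks narrow.

```bash
python3 -m creep '[{"ax":0,"ay":0,"az":0,"x":0,"y":0,"z":0.02,"jaw":1},{"ax":0,"ay":0,"az":0,"x":0,"y":0,"z":0.03,"jaw":1},{"ax":0,"ay":0,"az":0,"x":0,"y":0,"z":0.04,"jaw":1},{"ax":0,"ay":0,"az":0,"x":0,"y":0,"z":0.045,"jaw":1},{"ax":0,"ay":0,"az":0,"x":0,"y":0,"z":0.048,"jaw":1},{"ax":0,"ay":0,"az":0,"x":0,"y":0,"z":0.048,"jaw":1}]'
```

```text
time_s: 31.92
ee_pos: [513.5, 44.4, 98.0]
orientation: [0.707, 0.707, -0.0, 0.0]
ft_force: [-1.6, -1.1, 2.5]
gripper_width: 0.57
gripper_force: 62.8
```

```bash
python3 -m creep '[{"ax":0,"ay":0,"az":0,"x":0,"y":0,"z":0.004,"jaw":1},{"ax":0,"ay":0,"az":0,"x":0,"y":0,"z":0.006,"jaw":1},{"ax":0,"ay":0,"az":0,"x":0,"y":0,"z":0.006,"jaw":1}]'
python3 -m creep '[{"ax":0,"ay":0,"az":0,"x":0,"y":0,"z":-0.004,"jaw":1},{"ax":0,"ay":0,"az":0,"x":0,"y":0,"z":-0.004,"jaw":-0.25},{"ax":0,"ay":0,"az":0,"x":0,"y":0,"z":-0.004,"jaw":-0.25},{"ax":0,"ay":0,"az":0,"x":0,"y":0,"z":-0.004,"jaw":-0.25},{"ax":0,"ay":0,"az":0,"x":0,"y":0,"z":-0.004,"jaw":-0.25}]'
python3 - <<'E'
from h import *
C=look(("scene","side"))
for c in C:
    print([(round(d["p"],2),np.round(d["extent"]).tolist()) for d in outline_of(c,"roller_a")])
    for z in(15,59): p=proj(c,cyl(25,z,z+60)+[513.5,44.5,0]);print(z,p.min(0),p.max(0))
E
```

```text
time_s: 32.3
ee_pos: [513.8, 44.5, 97.5]
orientation: [0.707, 0.707, -0.0, -0.0]
ft_force: [-7.3, -0.2, 16.6]
gripper_width: 0.57
gripper_force: 64.1
time_s: 32.92
ee_pos: [513.4, 44.6, 96.7]
orientation: [0.707, 0.707, -0.0, -0.0]
ft_force: [0.3, -0.3, 0.2]
gripper_width: 0.627
gripper_force: 0.0
[(0.84, [413.0, 332.0, 445.0, 382.0]), (0.82, [294.0, 182.0, 315.0, 205.0]), (0.81, [333.0, 347.0, 359.0, 388.0]), (0.66, [328.0, 242.0, 348.0, 280.0]), (0.6, [357.0, 199.0, 374.0, 232.0])]
15 [326.52164373 259.12210065] [347.99780086 292.03962935]
59 [326.52595781 245.02561569] [348.55327596 278.81500803]
[(0.88, [262.0, 329.0, 290.0, 376.0]), (0.83, [333.0, 356.0, 356.0, 389.0]), (0.74, [255.0, 298.0, 284.0, 336.0]), (0.65, [294.0, 223.0, 312.0, 254.0]), (0.64, [227.0, 185.0, 247.0, 216.0])]
15 [291.5272747  237.80534612] [312.4032231 269.172363 ]
59 [290.69811267 223.42037218] [311.96881599 255.33715728]
```

```bash
python3 -m creep '[{"ax":0,"ay":0,"az":0,"x":0,"y":0,"z":0,"jaw":1},{"ax":0,"ay":0,"az":0,"x":0,"y":0,"z":0,"jaw":1},{"ax":0,"ay":0,"az":0,"x":0,"y":0,"z":-0.1,"jaw":1},{"ax":0,"ay":0,"az":0,"x":0,"y":0,"z":-0.15,"jaw":1},{"ax":0,"ay":0,"az":0,"x":0.1,"y":0.1,"z":-0.15,"jaw":1},{"ax":0,"ay":0,"az":0,"x":0.2,"y":0.2,"z":-0.15,"jaw":1},{"ax":0,"ay":0,"az":0,"x":0.3,"y":0.3,"z":-0.15,"jaw":1},{"ax":0,"ay":0,"az":0,"x":0.4185,"y":0.3965,"z":-0.15,"jaw":1},{"ax":0,"ay":0,"az":0,"x":0.4185,"y":0.3965,"z":-0.15,"jaw":1},{"ax":0,"ay":0,"az":0,"x":0.4185,"y":0.3965,"z":-0.15,"jaw":1}]'
python3 -m creep '[{"ax":0,"ay":0,"az":0,"x":0,"y":0,"z":0.1,"jaw":1},{"ax":0,"ay":0,"az":0,"x":0,"y":0,"z":0.2,"jaw":1},{"ax":0,"ay":0,"az":0,"x":0,"y":0,"z":0.25,"jaw":1},{"ax":0,"ay":0,"az":0,"x":0,"y":0,"z":0.27,"jaw":1},{"ax":0,"ay":0,"az":0,"x":0,"y":0,"z":0.282,"jaw":1},{"ax":0,"ay":0,"az":0,"x":0,"y":0,"z":0.285,"jaw":1},{"ax":0,"ay":0,"az":0,"x":0,"y":0,"z":0.285,"jaw":1}]'
```

```text
time_s: 34.38
ee_pos: [671.4, 211.8, 155.8]
orientation: [0.707, 0.707, -0.001, -0.0]
ft_force: [-0.2, -0.7, -1.0]
gripper_width: 0.57
gripper_force: 62.5
time_s: 35.25
ee_pos: [672.7, 212.2, 44.0]
orientation: [0.707, 0.707, 0.001, 0.001]
ft_force: [0.1, 0.9, -1.1]
gripper_width: 0.565
gripper_force: 62.5
```

```bash
python3 -m creep '[{"ax":0,"ay":0,"az":0,"x":0,"y":0,"z":0.005,"jaw":1},{"ax":0,"ay":0,"az":0,"x":0,"y":0,"z":0.005,"jaw":-0.25},{"ax":0,"ay":0,"az":0,"x":0,"y":0,"z":0.005,"jaw":-0.3},{"ax":0,"ay":0,"az":0,"x":0,"y":0,"z":0.005,"jaw":-0.3},{"ax":0,"ay":0,"az":0,"x":0,"y":0,"z":-0.1,"jaw":-0.3},{"ax":0,"ay":0,"az":0,"x":0,"y":0,"z":-0.25,"jaw":-1},{"ax":0,"ay":0,"az":0,"x":0,"y":0,"z":-0.4,"jaw":-1},{"ax":0,"ay":0,"az":0,"x":0,"y":0,"z":-0.4,"jaw":-1},{"ax":0,"ay":0,"az":0,"x":0,"y":0,"z":-0.4,"jaw":-1}]'
python3 -m creep '[{"ax":0,"ay":0,"az":0,"x":-0.95,"y":-0.4,"z":0,"jaw":-1},{"ax":0,"ay":0,"az":0,"x":-0.95,"y":-0.4,"z":0,"jaw":-1},{"ax":0,"ay":0,"az":0,"x":-0.95,"y":-0.4,"z":0,"jaw":-1},{"ax":0,"ay":0,"az":0,"x":-0.95,"y":-0.4,"z":0,"jaw":-1},{"ax":0,"ay":0,"az":0,"x":-0.95,"y":-0.4,"z":0,"jaw":-1},{"ax":0,"ay":0,"az":0,"x":-0.95,"y":-0.4,"z":0,"jaw":-1},{"ax":0,"ay":0,"az":0,"x":-0.95,"y":-0.4,"z":0,"jaw":-1},{"ax":0,"ay":0,"az":0,"x":-0.95,"y":-0.4,"z":0,"jaw":-1},{"ax":0,"ay":0,"az":0,"x":-0.95,"y":-0.4,"z":0,"jaw":-1},{"ax":0,"ay":0,"az":0,"x":-0.95,"y":-0.4,"z":0,"jaw":-1}]'
python3 - <<'E'
from h import *
C=look(("wrist","scene","side"))
print(manip.observe()["ee_pos"])
rollers(C,(("E?",(435,-328),50),))
for c in C: print([np.round(d["extent"]).tolist() for d in outline_of(c,"roller_a")])
print([proj(c,[672,212,34]).round().tolist() for c in C])
caddy(C[1:])
E
```

```text
time_s: 36.38
ee_pos: [671.6, 212.0, 202.3]
orientation: [0.707, 0.707, -0.0, -0.0]
ft_force: [0.2, 0.1, -1.0]
gripper_width: 0.996
gripper_force: 0.0
time_s: 37.62
ee_pos: [512.1, -166.8, 202.1]
orientation: [0.707, 0.708, -0.0, -0.001]
ft_force: [0.6, 0.2, -1.3]
gripper_width: 0.998
gripper_force: 0.0
[ 512.27170795 -167.11921428  202.67943359]
E? wab [ 434.7 -328. ] 1.3 [[435.1, -327.6], [433.6, -332.9], [433.0, -327.9]] free [ 434.4 -329.3   46.5]
[[1.0, 130.0, 143.0, 224.0], [197.0, 358.0, 263.0, 445.0], [0.0, 242.0, 122.0, 358.0]]
[[334.0, 349.0, 358.0, 387.0], [346.0, 181.0, 367.0, 213.0], [413.0, 334.0, 443.0, 376.0], [352.0, 198.0, 375.0, 231.0], [293.0, 352.0, 319.0, 392.0], [296.0, 181.0, 313.0, 204.0], [322.0, 272.0, 352.0, 304.0]]
[[337.0, 354.0, 358.0, 387.0], [254.0, 296.0, 284.0, 336.0], [287.0, 182.0, 305.0, 216.0], [316.0, 184.0, 326.0, 212.0], [259.0, 329.0, 291.0, 374.0], [226.0, 184.0, 248.0, 218.0]]
[[[631.0, -492.0]], [[305.0, 354.0]], [[327.0, 207.0]]]
caddy [ 4.51918e+02  2.72310e+02 -6.50000e-02] 0.793
caddy [ 4.51704e+02  2.74553e+02 -4.10000e-02] 0.795
caddy all [ 4.51760e+02  2.72829e+02 -5.50000e-02] 0.838
```

```bash
python3 - <<'E'
from h import *
C=look(("scene","side"))
A=cv2.resize(C[0]["image"][300:430,260:400,::-1],None,fx=2.8,fy=2.8,interpolation=2)
B=cv2.resize(C[1]["image"][150:280,240:380,::-1],None,fx=2.8,fy=2.8,interpolation=2)
cv2.imwrite("pics/bin.png",np.hstack([A,B]))
E
```

```text
(no output)
```

View pics/bin.png

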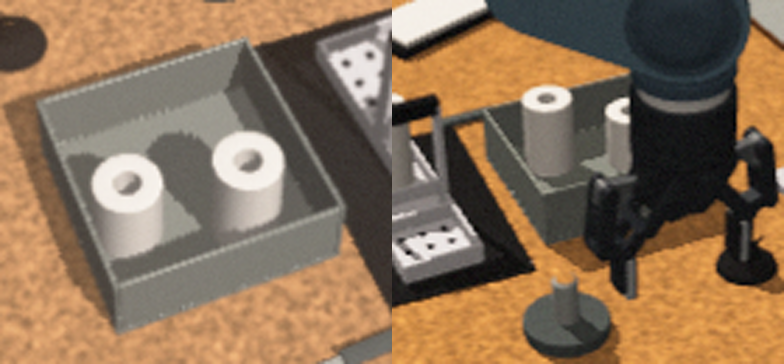

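```bash
python3 -m creep '[{"ax":0,"ay":0,"az":0,"x":-0.1,"y":-0.05,"z":0.05,"jaw":-1},{"ax":0,"ay":0,"az":0,"x":-0.2,"y":-0.1,"z":0.1,"jaw":-1},{"ax":0,"ay":0,"az":0,"x":-0.3,"y":-0.15,"z":0.15,"jaw":-1},{"ax":0,"ay":0,"az":0,"x":-0.4,"y":-0.193,"z":0.2,"jaw":-1},{"ax":0,"ay":0,"az":0,"x":-0.4,"y":-0.193,"z":0.2,"jaw":-1},{"ax":0,"ay":0,"az":0,"x":-0.4,"y":-0.193,"z":0.2,"jaw":-1},{"ax":0,"ay":0,"az":0,"x":-0.4,"y":-0.193,"z":0.32,"jaw":-1},{"ax":0,"ay":0,"az":0,"x":-0.4,"y":-0.193,"z":0.43,"jaw":-1},{"ax":0,"ay":0,"az":0,"x":-0.4,"y":-0.193,"z":0.43,"jaw":-1},{"ax":0,"ay":0,"az":0,"x":-0.4,"y":-0.193,"z":0.43,"jaw":-1}]'
python3 -m creep '[{"ax":0,"ay":0,"az":0,"x":0,"y":0,"z":0,"jaw":-1},{"ax":0,"ay":0,"az":0,"x":0,"y":0,"z":0,"jaw":-1}]'
```

```text
time_s: 39.52
ee_pos: [436.2, -328.4, 32.9]
orientation: [0.707, 0.708, -0.0, 0.002]
ft_force: [-0.2, 0.1, 0.2]
gripper_width: 0.995
gripper_force: 0.0
time_s: 39.78
ee_pos: [435.7, -328.8, 32.6]
orientation: [0.707, 0.707, -0.0, 0.002]
ft_force: [0.5, 0.3, -0.9]
gripper_width: 1.001
gripper_force: 0.0
```

```bash
python3 -m creep '[{"ax":0,"ay":0,"az":0,"x":0,"y":0,"z":0.01,"jaw":-1},{"ax":0,"ay":0,"az":0,"x":0,"y":0,"z":0.01,"jaw":1},{"ax":0,"ay":0,"az":0,"x":0,"y":0,"z":0.01,"jaw":1},{"ax":0,"ay":0,"az":0,"x":0,"y":0,"z":0.01,"jaw":1},{"ax":0,"ay":0,"az":0,"x":0,"y":0,"z":0.01,"jaw":1},{"ax":0,"ay":0,"az":0,"x":0,"y":0,"z":0.01,"jaw":1},{"ax":0,"ay":0,"az":0,"x":0,"y":0,"z":0.01,"jaw":1}]'
python3 -m creep '[{"ax":0,"ay":0,"az":0,"x":0,"y":0,"z":-0.1,"jaw":1},{"ax":0,"ay":0,"az":0,"x":0,"y":0,"z":-0.2,"jaw":1},{"ax":0,"ay":0,"az":0,"x":0,"y":0,"z":-0.3,"jaw":1},{"ax":0,"ay":0,"az":0,"x":0,"y":0,"z":-0.3,"jaw":1},{"ax":0,"ay":0,"az":0,"x":0,"y":0,"z":-0.3,"jaw":1}]'
```

```text
time_s: 40.65
ee_pos: [435.1, -328.4, 27.3]
orientation: [0.707, 0.707, -0.0, 0.0]
ft_force: [0.5, -0.7, 4.0]
gripper_width: 0.579
gripper_force: 62.3
time_s: 41.28
ee_pos: [434.0, -327.1, 145.3]
orientation: [0.707, 0.707, 0.0, -0.001]
ft_force: [0.3, -0.5, -1.8]
gripper_width: 0.573
gripper_force: 62.4
```

```bash
python3 -m creep '[{"ax":0,"ay":0,"az":0,"x":0.15,"y":0.032,"z":0,"jaw":1},{"ax":0,"ay":0,"az":0,"x":0.3,"y":0.064,"z":0,"jaw":1},{"ax":0,"ay":0,"az":0,"x":0.45,"y":0.096,"z":0,"jaw":1},{"ax":0,"ay":0,"az":0,"x":0.6,"y":0.128,"z":0,"jaw":1},{"ax":0,"ay":0,"az":0,"x":0.75,"y":0.16,"z":0,"jaw":1},{"ax":0,"ay":0,"az":0,"x":0.9315,"y":0.1965,"z":0,"jaw":1},{"ax":0,"ay":0,"az":0,"x":0.9315,"y":0.1965,"z":0,"jaw":1},{"ax":0,"ay":0,"az":0,"x":0.9315,"y":0.1965,"z":0.05,"jaw":1},{"ax":0,"ay":0,"az":0,"x":0.9315,"y":0.1965,"z":0.1,"jaw":1},{"ax":0,"ay":0,"az":0,"x":0.9315,"y":0.1965,"z":0.1,"jaw":1}]'
python3 -m creep '[{"ax":0,"ay":0,"az":0,"x":0,"y":0,"z":0.02,"jaw":1},{"ax":0,"ay":0,"az":0,"x":0,"y":0,"z":0.03,"jaw":1},{"ax":0,"ay":0,"az":0,"x":0,"y":0,"z":0.04,"jaw":1},{"ax":0,"ay":0,"az":0,"x":0,"y":0,"z":0.045,"jaw":1},{"ax":0,"ay":0,"az":0,"x":0,"y":0,"z":0.05,"jaw":1},{"ax":0,"ay":0,"az":0,"x":0,"y":0,"z":0.055,"jaw":1},{"ax":0,"ay":0,"az":0,"x":0,"y":0,"z":0.055,"jaw":1}]'
```

```text
time_s: 42.52
ee_pos: [510.9, 44.3, 103.7]
orientation: [0.707, 0.707, -0.002, -0.003]
ft_force: [-0.7, 1.0, -1.2]
gripper_width: 0.576
gripper_force: 62.4
time_s: 43.4
ee_pos: [513.3, 44.6, 84.8]
orientation: [0.707, 0.707, -0.0, -0.0]
ft_force: [-0.7, 0.4, -1.1]
gripper_width: 0.575
gripper_force: 62.4
```

```bash
python3 -m creep '[{"ax":0,"ay":0,"az":0,"x":0,"y":0,"z":0.006,"jaw":1},{"ax":0,"ay":0,"az":0,"x":0,"y":0,"z":0.012,"jaw":1},{"ax":0,"ay":0,"az":0,"x":0,"y":0,"z":0.012,"jaw":1}]'
```

```text
time_s: 43.78
ee_pos: [513.2, 44.6, 79.8]
orientation: [0.707, 0.707, -0.0, -0.0]
ft_force: [-0.5, 0.2, -1.5]
gripper_width: 0.572
gripper_force: 62.4
```

Free at 52 mm, so it is going on; continue to the foot.

```bash
python3 -m creep '[{"ax":0,"ay":0,"az":0,"x":0,"y":0,"z":0.02,"jaw":1},{"ax":0,"ay":0,"az":0,"x":0,"y":0,"z":0.04,"jaw":1},{"ax":0,"ay":0,"az":0,"x":0,"y":0,"z":0.06,"jaw":1},{"ax":0,"ay":0,"az":0,"x":0,"y":0,"z":0.075,"jaw":1},{"ax":0,"ay":0,"az":0,"x":0,"y":0,"z":0.085,"jaw":1},{"ax":0,"ay":0,"az":0,"x":0,"y":0,"z":0.092,"jaw":1},{"ax":0,"ay":0,"az":0,"x":0,"y":0,"z":0.092,"jaw":1}]'
```

```text
time_s: 44.65
ee_pos: [513.4, 44.6, 43.2]
orientation: [0.707, 0.707, -0.0, -0.0]
ft_force: [0.4, -0.2, -0.7]
gripper_width: 0.574
gripper_force: 62.4
```

```bash
python3 -m creep '[{"ax":0,"ay":0,"az":0,"x":0,"y":0,"z":0.004,"jaw":1},{"ax":0,"ay":0,"az":0,"x":0,"y":0,"z":0.005,"jaw":1},{"ax":0,"ay":0,"az":0,"x":0,"y":0,"z":0.005,"jaw":1}]'
python3 -m creep '[{"ax":0,"ay":0,"az":0,"x":0,"y":0,"z":-0.002,"jaw":-0.25},{"ax":0,"ay":0,"az":0,"x":0,"y":0,"z":-0.002,"jaw":-0.25},{"ax":0,"ay":0,"az":0,"x":0,"y":0,"z":-0.002,"jaw":-0.25},{"ax":0,"ay":0,"az":0,"x":0,"y":0,"z":-0.002,"jaw":-0.25}]'
python3 - <<'E'
from h import *
C=look(("scene","side"))
for c in C:
    print([(round(d["p"],2),np.round(d["extent"]).tolist()) for d in outline_of(c,"roller_a")])
    for z in(15,59): p=proj(c,cyl(25,z,z+50)+[513.5,44.5,0]);print(z,p.min(0),p.max(0))
caddy(C)
E
```

```text
time_s: 45.02
ee_pos: [513.8, 44.5, 42.2]
orientation: [0.707, 0.707, 0.0, 0.0]
ft_force: [-2.9, -0.5, 5.2]
gripper_width: 0.572
gripper_force: 63.0
time_s: 45.52
ee_pos: [513.4, 44.6, 42.0]
orientation: [0.707, 0.707, -0.0, -0.0]
ft_force: [0.1, -0.2, -0.7]
gripper_width: 0.628
gripper_force: 0.0
[(0.92, [335.0, 346.0, 362.0, 386.0]), (0.85, [329.0, 262.0, 347.0, 292.0]), (0.84, [414.0, 330.0, 438.0, 380.0]), (0.84, [292.0, 353.0, 321.0, 396.0]), (0.69, [355.0, 210.0, 374.0, 232.0])]
15 [326.52164373 262.22936032] [347.87468693 292.03962935]
59 [326.52595781 248.29136822] [348.42503274 278.81500803]
[(0.9, [319.0, 182.0, 334.0, 208.0]), (0.86, [228.0, 184.0, 244.0, 216.0]), (0.81, [255.0, 296.0, 283.0, 338.0]), (0.8, [263.0, 328.0, 288.0, 378.0]), (0.7, [294.0, 240.0, 312.0, 268.0])]
15 [291.71204659 241.00344613] [312.4032231 269.172363 ]
59 [290.88889727 226.73514166] [311.96881599 255.33715728]
caddy [ 4.51879e+02  2.71122e+02 -9.10000e-02] 1.695
caddy [ 4.51349e+02  2.74212e+02 -5.30000e-02] 0.987
caddy all [ 4.51244e+02  2.71976e+02 -7.10000e-02] 1.437
```

```bash
python3 -m creep '[{"ax":0,"ay":0,"az":0,"x":0,"y":0,"z":0,"jaw":1},{"ax":0,"ay":0,"az":0,"x":0,"y":0,"z":0,"jaw":1},{"ax":0,"ay":0,"az":0,"x":0,"y":0,"z":0,"jaw":1},{"ax":0,"ay":0,"az":0,"x":0,"y":0,"z":-0.1,"jaw":1},{"ax":0,"ay":0,"az":0,"x":0,"y":0,"z":-0.25,"jaw":1},{"ax":0,"ay":0,"az":0,"x":0.15,"y":-0.05,"z":-0.25,"jaw":1},{"ax":0,"ay":0,"az":0,"x":0.3,"y":-0.1,"z":-0.25,"jaw":1},{"ax":0,"ay":0,"az":0,"x":0.416,"y":-0.1625,"z":-0.25,"jaw":1},{"ax":0,"ay":0,"az":0,"x":0.416,"y":-0.1625,"z":-0.25,"jaw":1},{"ax":0,"ay":0,"az":0,"x":0.416,"y":-0.1625,"z":-0.25,"jaw":1}]'
python3 -m creep '[{"ax":0,"ay":0,"az":0,"x":0,"y":0,"z":0.1,"jaw":1},{"ax":0,"ay":0,"az":0,"x":0,"y":0,"z":0.17,"jaw":1},{"ax":0,"ay":0,"az":0,"x":0,"y":0,"z":0.19,"jaw":1},{"ax":0,"ay":0,"az":0,"x":0,"y":0,"z":0.2,"jaw":1},{"ax":0,"ay":0,"az":0,"x":0,"y":0,"z":0.2,"jaw":1}]'
python3 - <<'E'
from h import *
C=look(("scene","side"))
A=cv2.resize(C[0]["image"][250:410,330:490,::-1],None,fx=2.4,fy=2.4,interpolation=2)
B=cv2.resize(C[1]["image"][130:290,180:340,::-1],None,fx=2.4,fy=2.4,interpolation=2)
cv2.imwrite("pics/c2.png",np.hstack([A,B]))
E
```

```text
time_s: 47.08
ee_pos: [448.2, 210.8, 141.6]
orientation: [0.707, 0.707, -0.0, -0.0]
ft_force: [0.3, -0.0, -1.8]
gripper_width: 0.57
gripper_force: 64.4
time_s: 47.7
ee_pos: [449.3, 210.8, 62.9]
orientation: [0.707, 0.707, 0.001, 0.0]
ft_force: [-0.4, -0.2, -0.3]
gripper_width: 0.573
gripper_force: 64.4
```

View pics/c2.png

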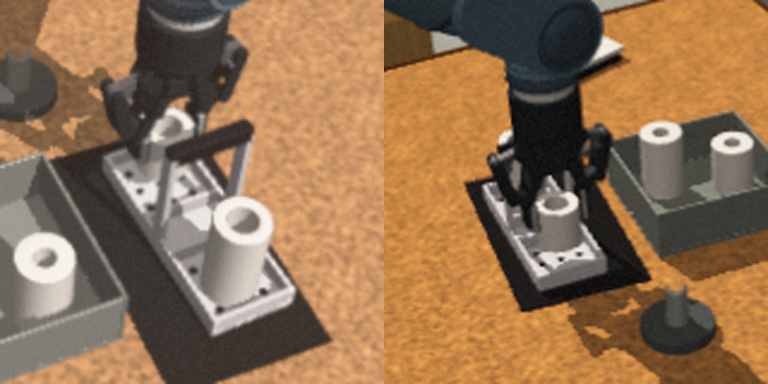

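```bash
python3 -m creep '[{"ax":0,"ay":0,"az":0,"x":0,"y":0,"z":0.03,"jaw":1},{"ax":0,"ay":0,"az":0,"x":0,"y":0,"z":0.055,"jaw":1},{"ax":0,"ay":0,"az":0,"x":0,"y":0,"z":0.066,"jaw":1},{"ax":0,"ay":0,"az":0,"x":0,"y":0,"z":0.07,"jaw":1},{"ax":0,"ay":0,"az":0,"x":0,"y":0,"z":0.07,"jaw":1}]'
```

```text
time_s: 48.42
ee_pos: [448.4, 211.1, 34.6]
orientation: [0.707, 0.707, -0.0, -0.0]
ft_force: [-3.7, -0.1, 6.8]
gripper_width: 0.572
gripper_force: 65.0
```

```bash
python3 -m creep '[{"ax":0,"ay":0,"az":0,"x":0,"y":0,"z":-0.001,"jaw":-0.25},{"ax":0,"ay":0,"az":0,"x":0,"y":0,"z":-0.001,"jaw":-0.3},{"ax":0,"ay":0,"az":0,"x":0,"y":0,"z":-0.001,"jaw":-0.3},{"ax":0,"ay":0,"az":0,"x":0,"y":0,"z":-0.1,"jaw":-0.3},{"ax":0,"ay":0,"az":0,"x":0,"y":0,"z":-0.25,"jaw":-0.3},{"ax":0,"ay":0,"az":0,"x":0,"y":0,"z":-0.425,"jaw":-0.3},{"ax":0,"ay":0,"az":0,"x":0,"y":0,"z":-0.425,"jaw":-0.3},{"ax":0,"ay":0,"az":0,"x":0,"y":0,"z":-0.425,"jaw":0}]'
python3 -m creep '[{"ax":0,"ay":0,"az":-0.06,"x":0.155,"y":0.008,"z":0,"jaw":0},{"ax":0,"ay":0,"az":-0.12,"x":0.155,"y":0.008,"z":0,"jaw":0},{"ax":0,"ay":0,"az":-0.18,"x":0.155,"y":0.008,"z":0,"jaw":0},{"ax":0,"ay":0,"az":-0.24,"x":0.155,"y":0.008,"z":0,"jaw":0},{"ax":0,"ay":0,"az":-0.3,"x":0.155,"y":0.008,"z":0,"jaw":0},{"ax":0,"ay":0,"az":-0.36,"x":0.155,"y":0.008,"z":0,"jaw":0},{"ax":0,"ay":0,"az":-0.42,"x":0.155,"y":0.008,"z":0,"jaw":0},{"ax":0,"ay":0,"az":-0.4825,"x":0.155,"y":0.008,"z":0,"jaw":0},{"ax":0,"ay":0,"az":-0.4825,"x":0.155,"y":0.008,"z":0,"jaw":0},{"ax":0,"ay":0,"az":-0.4825,"x":0.155,"y":0.008,"z":0,"jaw":0}]'
python3 - <<'E'
from h import *
from scipy.spatial.transform import Rotation as R
C=look(("wrist","scene","side"));s=manip.observe();print(s["ee_pos"],R.from_quat(s["orientation"]).as_matrix().round(3).tolist(),s["joint_positions"])
caddy(C[1:])
def ex(c):return [np.round(d["extent"]).tolist() for d in outline_of(c,"roller_a")]
print(ex(C[1]),ex(C[2]))
for c in C[1:]:
  for P in(cyl(25,7,97)+[456,334,0],cyl(25,7,57)+[448.4,211,0]): p=proj(c,P);print(p.min(0).round(),p.max(0).round())
save(C[0],"h1")
E
```

```text
time_s: 49.42
ee_pos: [448.4, 211.0, 204.1]
orientation: [0.707, 0.707, 0.0, 0.0]
ft_force: [-0.6, 0.4, -1.3]
gripper_width: 0.501
gripper_force: 0.0
time_s: 50.68
ee_pos: [450.9, 272.7, 202.6]
orientation: [0.029, 1.0, -0.0, -0.001]
ft_force: [0.6, -0.5, -0.5]
gripper_width: 0.502
gripper_force: 0.0
[451.41262515 272.93278809 203.61851348] [[-0.998, 0.056, -0.001], [0.056, 0.998, -0.0], [0.001, -0.0, -1.0]] [ 3.28695279e-01 -6.56632353e-03  1.90065485e+00  5.76006237e-06
  1.24829445e+00 -1.18589854e+00]
caddy [ 4.51115e+02  2.71560e+02 -7.30000e-02] 1.55
caddy [ 4.50188e+02  2.69855e+02 -3.60000e-02] 1.034
caddy all [ 4.50761e+02  2.71004e+02 -5.10000e-02] 1.394
[[346.0, 179.0, 366.0, 215.0], [386.0, 304.0, 409.0, 330.0], [293.0, 355.0, 318.0, 395.0], [335.0, 346.0, 360.0, 386.0], [414.0, 331.0, 443.0, 379.0], [353.0, 200.0, 373.0, 235.0]] [[261.0, 333.0, 290.0, 377.0], [254.0, 298.0, 284.0, 337.0], [242.0, 216.0, 261.0, 240.0], [287.0, 180.0, 309.0, 213.0], [226.0, 184.0, 245.0, 217.0], [317.0, 184.0, 333.0, 210.0]]
[412. 331.] [443. 378.]
[385. 302.] [410. 334.]
[228. 183.] [249. 219.]
[243. 217.] [263. 244.]
```

View pics/h1.png

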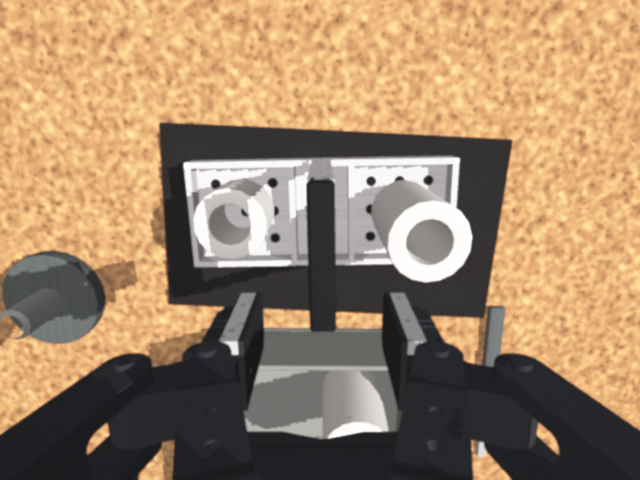

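```bash
python3 -m creep '[{"ax":0,"ay":0,"az":0,"x":0,"y":0,"z":0.1,"jaw":0.2},{"ax":0,"ay":0,"az":0,"x":0,"y":0,"z":0.18,"jaw":0.2},{"ax":0,"ay":0,"az":0,"x":0,"y":0,"z":0.225,"jaw":0.2},{"ax":0,"ay":0,"az":0,"x":0,"y":0,"z":0.225,"jaw":0.2},{"ax":0,"ay":0,"az":0,"x":0,"y":0,"z":0.225,"jaw":1},{"ax":0,"ay":0,"az":0,"x":0,"y":0,"z":0.225,"jaw":1},{"ax":0,"ay":0,"az":0,"x":0,"y":0,"z":0.225,"jaw":1},{"ax":0,"ay":0,"az":0,"x":0,"y":0,"z":0.225,"jaw":1},{"ax":0,"ay":0,"az":0,"x":0,"y":0,"z":0.225,"jaw":1}]'
```

```text
time_s: 52.15
ee_pos: [452.9, 273.3, 115.7]
orientation: [0.028, 1.0, 0.0, 0.002]
ft_force: [1.5, -1.1, 6.9]
gripper_width: 0.155
gripper_force: 60.3
```

```bash
python3 -m creep '[{"ax":0,"ay":0,"az":0,"x":0,"y":0,"z":-0.02,"jaw":1},{"ax":0,"ay":0,"az":0,"x":0,"y":0,"z":-0.06,"jaw":1},{"ax":0,"ay":0,"az":0,"x":0,"y":0,"z":-0.12,"jaw":1},{"ax":0,"ay":0,"az":0,"x":0,"y":0,"z":-0.2,"jaw":1},{"ax":0,"ay":0,"az":0,"x":0,"y":0,"z":-0.28,"jaw":1},{"ax":0,"ay":0,"az":0,"x":0,"y":0,"z":-0.33,"jaw":1},{"ax":0,"ay":0,"az":0,"x":0,"y":0,"z":-0.33,"jaw":1},{"ax":0,"ay":0,"az":0,"x":0,"y":0,"z":-0.33,"jaw":1}]'
python3 - <<'E'
from h import *
C=look(("scene","side"));s=manip.observe();print(s["ee_pos"],s["orientation"],s["ft_force"],s["wrist_torque"])
o=[]
for c in C:
    k=outline_of(c,"blower")[0];m=clean(k["mask"]);o.append((c,m));print(k["p"],np.round(k["extent"]))
for q in([635,-244,.1],[635,-244,-.1]):
    x,r=fit(o,M["blower"],q);print(x,r,[fit([k],M["blower"],q)[0].round(2).tolist() for k in o])
ims=[]
for c,(x0,y0) in zip(C,((200,180),(350,260))):
    im=c["image"][:,:,::-1].copy();im=cv2.resize(im[y0:y0+110,x0:x0+110],None,fx=3.6,fy=3.6,interpolation=2)
    for P,col in((box(110,110,63,63)[::2],(0,0,255)),(box(130,130,0,0)[::2],(0,255,0)),(box(130,130,40,40)[::2],(255,0,0))):
        a=x[2];Q=P@np.array([[np.cos(a),np.sin(a),0],[-np.sin(a),np.cos(a),0],[0,0,1]])+[x[0],x[1],0]
        p=((proj(c,Q)[[0,1,3,2]]-[x0,y0]+.5)*3.6).astype(np.int32);cv2.polylines(im,[p],True,col,1)
    ims.append(im)
cv2.imwrite("pics/bl.png",np.hstack(ims))
E
```

```text
time_s: 53.15
ee_pos: [450.7, 272.7, 244.8]
orientation: [0.027, 1.0, -0.0, -0.001]
ft_force: [0.3, -0.5, -6.2]
gripper_width: 0.152
gripper_force: 58.7
[450.64307942 272.68638921 244.36633623] [ 2.74811648e-02  9.99621014e-01 -5.61854834e-04 -1.51611824e-03] [ 0.80197855  0.2952558  -5.4690863 ] [ 0.03833229 -0.02787654  0.00958549]
0.77 [216. 198. 283. 254.]
0.65 [365. 281. 449. 349.]
[ 6.36285727e+02 -2.44664007e+02  1.41984689e-01] 3.177889858854361 [[637.87, -247.53, 0.13], [635.05, -242.95, 0.17]]
[ 6.36243276e+02 -2.44599292e+02  1.41964431e-01] 3.1781701245006744 [[637.87, -247.53, 0.13], [635.05, -242.95, 0.17]]
```

View pics/bl.png

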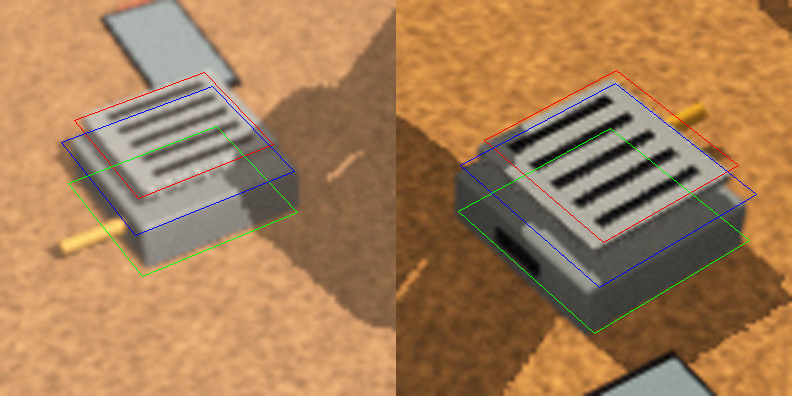

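```bash
cat > plate.py <<'E'
from h import *
from scipy.spatial.transform import Rotation as R
W=camera("wrist");s=manip.observe();C=look(("scene","side"))
def T(p,q):
    t=np.eye(4);t[:3,:3]=R.from_quat(q).as_matrix();t[:3,3]=p;return t
tc=W["world_to_cam"]@T(s["ee_pos"],s["orientation"])
t2=T([470.37,-319.35,319.16],np.array([.7071,.7071,0,0]))
w2=dict(W,image=cv2.imread("pics/w2.png")[:,:,::-1],world_to_cam=tc@np.linalg.inv(t2))
for nm,p in(("d",[452,-230,60]),("e",[435,-328,50])): print(nm,proj(w2,p).round(1))
V=[w2,*C];ims=[]
for c in V:
    r=proj(c,box(96,96,63,63)[::2]@R.from_euler("z",.08).as_matrix().T+[635.5,-244,0])[[0,1,3,2]]
    g=cv2.cvtColor(c["image"],cv2.COLOR_RGB2GRAY);k=np.zeros_like(g);cv2.fillConvexPoly(k,r.astype(np.int32),1)
    m=(k>0)&(g<75);n,l,st,ce=cv2.connectedComponentsWithStats(m.astype(np.uint8))
    big=[i for i in range(1,n) if st[i,4]>8];pts=np.argwhere(np.isin(l,big))[:,::-1].astype(float)
    (cx,cy),(a,b),an=cv2.minAreaRect(pts.astype(np.float32))
    print(len(big),"slots rect centre",np.round([cx,cy],1),"-> world",at(c,(cx,cy),63).round(1),"mean",at(c,pts.mean(0),63).round(1))
    for i in big:
        v=np.argwhere(l==i)[:,::-1].astype(float); w=np.array([at(c,p,63)[:2] for p in v]);u,_,vt=np.linalg.svd(w-w.mean(0),full_matrices=False)
        pr=(w-w.mean(0))@vt[0];print("   slot",w.mean(0).round(1),"ang",round(float(np.arctan2(vt[0][1],vt[0][0])%np.pi),3),"len",round(np.ptp(pr),1))
    x0,y0=(r.min(0)-12).astype(int);x1,y1=(r.max(0)+14).astype(int)
    f=400/max(x1-x0,y1-y0) if c is w2 else 266/max(x1-x0,y1-y0)
    im=cv2.resize(c["image"][y0:y1,x0:x1,::-1],None,fx=f,fy=f,interpolation=2);print("crop",x0,y0,round(f,3),im.shape);ims.append(im)
H=max(ims[0].shape[0],sum(i.shape[0] for i in ims[1:]));o=np.zeros((H,ims[0].shape[1]+270,3),np.uint8)
o[:ims[0].shape[0],:ims[0].shape[1]]=ims[0];y=0
for i in ims[1:]: o[y:y+i.shape[0],ims[0].shape[1]:ims[0].shape[1]+i.shape[1]]=i[:, :270];y+=i.shape[0]
cv2.imwrite("pics/pl.png",o)
E
python3 plate.py
```

```text
d [[301.1  93. ]]
e [[285.1 201.9]]
5 slots rect centre [505.5 113.9] -> world [ 630.8 -247.1   63. ] mean [ 630.  -246.4   63. ]
   slot [ 625.3 -209.6] ang 0.128 len 77.9
   slot [ 628.  -229.4] ang 0.129 len 78.1
   slot [ 629.7 -249.3] ang 0.128 len 77.3
   slot [ 632.2 -269.1] ang 0.128 len 77.5
   slot [ 636.6 -288.4] ang 0.118 len 77.7
crop 444 35 2.703 (400, 376, 3)
0 slots rect centre [0. 0.] -> world [ 1570.7 -3955.4    63. ] mean [nan nan nan]
crop 212 189 3.644 (204, 266, 3)
5 slots rect centre [407.  303.5] -> world [ 629.3 -246.5   63. ] mean [ 628.3 -247.6   63. ]
   slot [ 621.5 -207.8] ang 0.123 len 77.7
   slot [ 626.  -227.4] ang 0.129 len 76.7
   slot [ 628.7 -247.5] ang 0.124 len 77.8
   slot [ 631.7 -267.3] ang 0.134 len 77.6
   slot [ 634.3 -287.2] ang 0.128 len 77.1
crop 366 270 3.057 (205, 266, 3)plate.py:17: RuntimeWarning: Mean of empty slice.
  print(len(big),"slots rect centre",np.round([cx,cy],1),"-> world",at(c,(cx,cy),63).round(1),"mean",at(c,pts.mean(0),63).round(1))
  ret = um.true_divide(
```

View pics/pl.png

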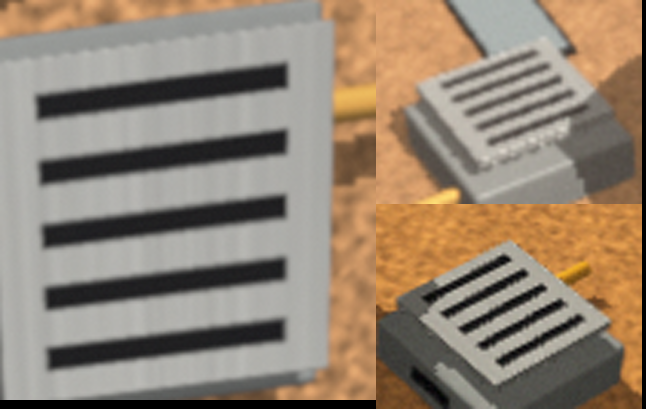

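```bash
python3 -m creep '[{"ax":0,"ay":0,"az":0,"x":-0.01,"y":-0.03,"z":0,"jaw":1},{"ax":0,"ay":0,"az":0,"x":-0.03,"y":-0.09,"z":0,"jaw":1},{"ax":0,"ay":0,"az":0,"x":-0.06,"y":-0.16,"z":0,"jaw":1},{"ax":0,"ay":0,"az":0,"x":-0.09,"y":-0.24,"z":0,"jaw":1},{"ax":0,"ay":0,"az":0,"x":-0.12,"y":-0.32,"z":0,"jaw":1},{"ax":0,"ay":0,"az":0,"x":-0.15,"y":-0.4,"z":0,"jaw":1},{"ax":0,"ay":0,"az":0,"x":-0.18,"y":-0.48,"z":0,"jaw":1},{"ax":0,"ay":0,"az":0,"x":-0.21,"y":-0.55,"z":0,"jaw":1},{"ax":0,"ay":0,"az":0,"x":-0.24,"y":-0.61,"z":0,"jaw":1},{"ax":0,"ay":0,"az":0,"x":-0.25,"y":-0.64,"z":0,"jaw":1}]'
python3 -m creep '[{"ax":0,"ay":0,"az":0,"x":-0.02,"y":-0.04,"z":0,"jaw":1},{"ax":0,"ay":0,"az":-0.01,"x":-0.05,"y":-0.11,"z":0,"jaw":1},{"ax":0,"ay":0,"az":-0.02,"x":-0.08,"y":-0.19,"z":0,"jaw":1},{"ax":0,"ay":0,"az":-0.03,"x":-0.115,"y":-0.27,"z":0,"jaw":1},{"ax":0,"ay":0,"az":-0.04,"x":-0.15,"y":-0.35,"z":0,"jaw":1},{"ax":0,"ay":0,"az":-0.05,"x":-0.185,"y":-0.43,"z":0,"jaw":1},{"ax":0,"ay":0,"az":-0.0586,"x":-0.22,"y":-0.51,"z":0,"jaw":1},{"ax":0,"ay":0,"az":-0.0586,"x":-0.25,"y":-0.58,"z":0,"jaw":1},{"ax":0,"ay":0,"az":-0.0586,"x":-0.265,"y":-0.625,"z":0,"jaw":1},{"ax":0,"ay":0,"az":-0.0586,"x":-0.268,"y":-0.6365,"z":0,"jaw":1}]'
python3 -m creep '[{"ax":0,"ay":0,"az":0,"x":0,"y":0,"z":0,"jaw":1},{"ax":0,"ay":0,"az":0,"x":0,"y":0,"z":0,"jaw":1}]'
python3 - <<'E'
from h import *
from scipy.spatial.transform import Rotation as R
C=look(("scene","side"));s=manip.observe();print(s["ee_pos"],R.from_quat(s["orientation"]).as_matrix().round(4).tolist(),s["ft_force"],s["wrist_torque"])
m=M["caddy"]-[0,0,3]+[0,0,s["ee_pos"][2]-112.7];o=[]
for c in C:
    k=[d for d in outline_of(c,"caddy") if d["p"]>.3][:1]
    if k:q=(c,clean(k[0]["mask"]));o.append(q);print(k[0]["p"],*fit([q],m,[630,-248,.12]))
if o:print(fit(o,m,[630,-248,.12]))
ims=[]
for c in C:
    p=proj(c,[[630,-248,110]])[0].astype(int);a,b=max(p[1]-80,0),max(p[0]-65,0);ims.append(cv2.resize(c["image"][a:a+160,b:b+130,::-1],None,fx=3,fy=3,interpolation=2))
cv2.imwrite("pics/last.png",np.hstack(ims))
E
```

```text
time_s: 54.75
ee_pos: [537.7, 10.1, 246.1]
orientation: [0.028, 1.0, -0.0, 0.0]
ft_force: [-0.2, 0.5, -6.2]
gripper_width: 0.147
gripper_force: 58.8
time_s: 56.0
ee_pos: [630.4, -248.9, 245.7]
orientation: [-0.064, 0.998, 0.0, -0.0]
ft_force: [-0.4, -0.0, -4.8]
gripper_width: 0.148
gripper_force: 58.8
time_s: 56.25
ee_pos: [630.3, -247.1, 246.1]
orientation: [-0.065, 0.998, 0.0, -0.0]
ft_force: [-0.1, 0.3, -5.6]
gripper_width: 0.149
gripper_force: 58.8
[ 630.39197066 -247.32309039  246.20406868] [[-0.9915, -0.1297, -0.0], [-0.1297, 0.9915, 0.0002], [0.0, 0.0002, -1.0]] [ 0.30953005 -0.13539044 -5.43911719] [-0.00736727 -0.02285973  0.01772901]
0.89 [ 6.29338602e+02 -2.47016980e+02  1.32623910e-01] 6.090266185548159
0.77 [ 6.23273710e+02 -2.47860597e+02  8.29229100e-02] 3.0219683539214466
(array([ 6.27712835e+02, -2.45729193e+02,  1.28724017e-01]), np.float64(5.03640803656428))
```

View pics/last.png

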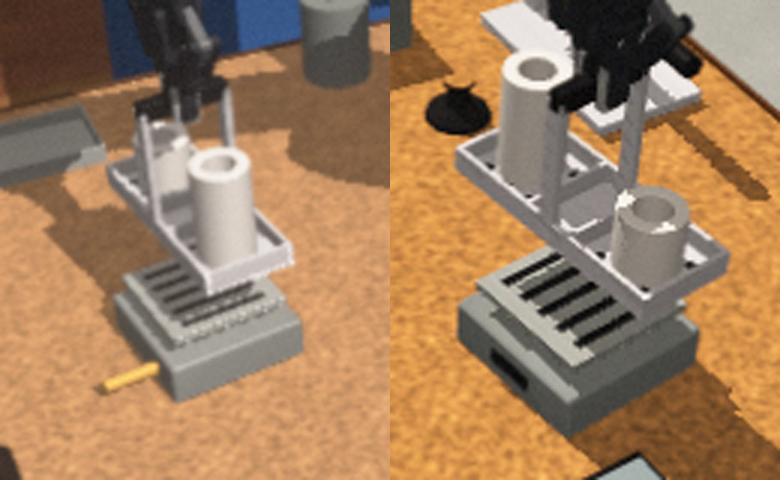

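```bash
python3 -m creep '[{"ax":0,"ay":0,"az":0,"x":0.002,"y":-0.003,"z":0.04,"jaw":1},{"ax":0,"ay":0,"az":0,"x":0.002,"y":-0.003,"z":0.09,"jaw":1},{"ax":0,"ay":0,"az":0,"x":0.002,"y":-0.003,"z":0.13,"jaw":1},{"ax":0,"ay":0,"az":0,"x":0.002,"y":-0.003,"z":0.155,"jaw":1},{"ax":0,"ay":0,"az":0,"x":0.002,"y":-0.003,"z":0.17,"jaw":1},{"ax":0,"ay":0,"az":0,"x":0.002,"y":-0.003,"z":0.18,"jaw":1},{"ax":0,"ay":0,"az":0,"x":0.002,"y":-0.003,"z":0.19,"jaw":1},{"ax":0,"ay":0,"az":0,"x":0.002,"y":-0.003,"z":0.2,"jaw":1},{"ax":0,"ay":0,"az":0,"x":0.002,"y":-0.003,"z":0.206,"jaw":1},{"ax":0,"ay":0,"az":0,"x":0.002,"y":-0.003,"z":0.206,"jaw":1}]'
```

```text
time_s: 57.7
ee_pos: [630.6, -250.0, 167.1]
orientation: [-0.065, 0.998, -0.001, 0.001]
ft_force: [-6.7, 2.7, 10.1]
gripper_width: 0.154
gripper_force: 61.0
```

```bash
python3 -m creep '[{"ax":0,"ay":0,"az":0,"x":0,"y":0.002,"z":0.005,"jaw":1},{"ax":0,"ay":0,"az":0,"x":0,"y":0.002,"z":0.01,"jaw":1},{"ax":0,"ay":0,"az":0,"x":0,"y":0.002,"z":0.012,"jaw":1},{"ax":0,"ay":0,"az":0,"x":0,"y":0.002,"z":0.012,"jaw":1}]'
```

```text
time_s: 58.2
ee_pos: [630.8, -249.9, 163.9]
orientation: [-0.065, 0.998, -0.002, 0.001]
ft_force: [-8.6, 1.2, 13.8]
gripper_width: 0.151
gripper_force: 61.6
```

```bash
python3 -m creep '[{"ax":0,"ay":0,"az":0,"x":0,"y":0.001,"z":0.004,"jaw":1},{"ax":0,"ay":0,"az":0,"x":0,"y":0.001,"z":0.006,"jaw":1},{"ax":0,"ay":0,"az":0,"x":0,"y":0.001,"z":0.006,"jaw":1}]'
```

```text
time_s: 58.58
ee_pos: [631.1, -249.9, 163.9]
orientation: [-0.065, 0.998, -0.002, 0.002]
ft_force: [-11.3, 2.7, 22.5]
gripper_width: 0.152
gripper_force: 62.9
```

```bash
python3 -m creep '[{"ax":0,"ay":0,"az":0,"x":0,"y":0,"z":0,"jaw":1},{"ax":0,"ay":0,"az":0,"x":0,"y":0,"z":0,"jaw":1},{"ax":0,"ay":0,"az":0,"x":0,"y":0,"z":0,"jaw":1},{"ax":0,"ay":0,"az":0,"x":0,"y":0,"z":0,"jaw":1},{"ax":0,"ay":0,"az":0,"x":0,"y":0,"z":0,"jaw":1},{"ax":0,"ay":0,"az":0,"x":0,"y":0,"z":0,"jaw":1},{"ax":0,"ay":0,"az":0,"x":0,"y":0,"z":0,"jaw":1},{"ax":0,"ay":0,"az":0,"x":0,"y":0,"z":0,"jaw":1}]'
python3 -m creep '[{"ax":0,"ay":0,"az":0,"x":0,"y":0,"z":-0.02,"jaw":1},{"ax":0,"ay":0,"az":0,"x":0,"y":0,"z":-0.04,"jaw":1},{"ax":0,"ay":0,"az":0,"x":0,"y":0,"z":-0.08,"jaw":1},{"ax":0,"ay":0,"az":0,"x":0,"y":0,"z":-0.13,"jaw":1},{"ax":0,"ay":0,"az":0,"x":0,"y":0,"z":-0.18,"jaw":1},{"ax":0,"ay":0,"az":0,"x":0,"y":0,"z":-0.22,"jaw":1},{"ax":0,"ay":0,"az":0,"x":0,"y":0,"z":-0.22,"jaw":1},{"ax":0,"ay":0,"az":0,"x":0,"y":0,"z":-0.22,"jaw":1}]'
python3 -c "
from h import *
print(manip.observe())"
```

```text
time_s: 59.58
ee_pos: [631.1, -249.9, 163.9]
orientation: [-0.065, 0.998, -0.002, 0.002]
ft_force: [-12.2, 4.5, 21.6]
gripper_width: 0.152
gripper_force: 62.9
time_s: 60.58
ee_pos: [629.3, -248.1, 243.6]
orientation: [-0.065, 0.998, 0.0, -0.001]
ft_force: [-0.2, 0.4, -6.0]
gripper_width: 0.152
gripper_force: 58.8
{'time_s': 60.575, 'joint_positions': array([-5.42761331e-01,  3.02801382e-01,  1.47994429e+00,  1.62176575e-05,
        1.36031410e+00, -2.24270285e+00]), 'joint_vel': array([-0.00198411,  0.01204716,  0.01373063,  0.00088827, -0.00021713,
        0.00076698]), 'effort': array([ 1.09840973e-02, -5.03617072e+01, -3.68057978e+01,  2.57960317e-02,
       -1.04234475e-02, -8.75701080e-04]), 'ee_pos': array([ 629.27428784, -248.06884033,  243.6265973 ]), 'orientation': array([-6.45260177e-02,  9.97915755e-01,  4.25137392e-04, -5.97852320e-04]), 'ft_force': array([-0.22444249,  0.35619616, -5.95955007]), 'wrist_torque': array([ 0.02781581, -0.04333678,  0.03063457]), 'gripper_force': 58.79315793514252, 'gripper_width': 0.1516560530468183}
```

```bash
python3 -m creep '[{"ax":0,"ay":0,"az":0,"x":0.005,"y":0.03,"z":0,"jaw":1},{"ax":0,"ay":0,"az":0,"x":0.015,"y":0.09,"z":0,"jaw":1},{"ax":0,"ay":0,"az":0,"x":0.03,"y":0.17,"z":0,"jaw":1},{"ax":0,"ay":0,"az":0,"x":0.045,"y":0.25,"z":0,"jaw":1},{"ax":0,"ay":0,"az":0,"x":0.06,"y":0.33,"z":0,"jaw":1},{"ax":0,"ay":0,"az":0,"x":0.075,"y":0.41,"z":0,"jaw":1},{"ax":0,"ay":0,"az":0,"x":0.09,"y":0.49,"z":0,"jaw":1},{"ax":0,"ay":0,"az":0,"x":0.105,"y":0.57,"z":0,"jaw":1},{"ax":0,"ay":0,"az":0,"x":0.115,"y":0.64,"z":0,"jaw":1},{"ax":0,"ay":0,"az":0,"x":0.12,"y":0.68,"z":0,"jaw":1}]'
python3 -m creep '[{"ax":0,"ay":0,"az":0.005,"x":0.005,"y":0.04,"z":0,"jaw":1},{"ax":0,"ay":0,"az":0.015,"x":0.015,"y":0.11,"z":0,"jaw":1},{"ax":0,"ay":0,"az":0.025,"x":0.03,"y":0.19,"z":0,"jaw":1},{"ax":0,"ay":0,"az":0.035,"x":0.045,"y":0.27,"z":0,"jaw":1},{"ax":0,"ay":0,"az":0.045,"x":0.06,"y":0.35,"z":0,"jaw":1},{"ax":0,"ay":0,"az":0.055,"x":0.075,"y":0.43,"z":0,"jaw":1},{"ax":0,"ay":0,"az":0.065,"x":0.09,"y":0.51,"z":0,"jaw":1},{"ax":0,"ay":0,"az":0.0732,"x":0.105,"y":0.59,"z":0,"jaw":1},{"ax":0,"ay":0,"az":0.0732,"x":0.12,"y":0.65,"z":0,"jaw":1},{"ax":0,"ay":0,"az":0.0732,"x":0.122,"y":0.673,"z":0,"jaw":1}]'
python3 -m creep '[{"ax":0,"ay":0,"az":0,"x":0,"y":0,"z":0,"jaw":1},{"ax":0,"ay":0,"az":0,"x":0,"y":0,"z":0.05,"jaw":1},{"ax":0,"ay":0,"az":0,"x":0,"y":0,"z":0.12,"jaw":1},{"ax":0,"ay":0,"az":0,"x":0,"y":0,"z":0.18,"jaw":1},{"ax":0,"ay":0,"az":0,"x":0,"y":0,"z":0.23,"jaw":1},{"ax":0,"ay":0,"az":0,"x":0,"y":0,"z":0.26,"jaw":1},{"ax":0,"ay":0,"az":0,"x":0,"y":0,"z":0.28,"jaw":1},{"ax":0,"ay":0,"az":0,"x":0,"y":0,"z":0.29,"jaw":1},{"ax":0,"ay":0,"az":0,"x":0,"y":0,"z":0.29,"jaw":1}]'
```

```text
time_s: 61.82
ee_pos: [545.9, 16.9, 243.9]
orientation: [-0.065, 0.998, 0.0, -0.001]
ft_force: [1.3, -0.4, -5.8]
gripper_width: 0.153
gripper_force: 58.8
time_s: 63.08
ee_pos: [463.3, 276.7, 244.2]
orientation: [0.05, 0.999, -0.0, -0.0]
ft_force: [-0.1, -0.0, -5.0]
gripper_width: 0.146
gripper_force: 58.8
time_s: 64.2
ee_pos: [464.2, 275.9, 128.8]
orientation: [0.05, 0.999, 0.0, 0.0]
ft_force: [-1.0, -0.4, -5.3]
gripper_width: 0.154
gripper_force: 58.9
```

Contact expected near 115.7: about 13 mm more, gently, stopping short.

```bash
python3 -m creep '[{"ax":0,"ay":0,"az":0,"x":0,"y":0,"z":0.015,"jaw":1},{"ax":0,"ay":0,"az":0,"x":0,"y":0,"z":0.025,"jaw":1},{"ax":0,"ay":0,"az":0,"x":0,"y":0,"z":0.031,"jaw":1},{"ax":0,"ay":0,"az":0,"x":0,"y":0,"z":0.034,"jaw":1},{"ax":0,"ay":0,"az":0,"x":0,"y":0,"z":0.034,"jaw":1}]'
```

```text
time_s: 64.82
ee_pos: [464.5, 276.0, 115.8]
orientation: [0.05, 0.999, 0.0, 0.001]
ft_force: [-1.8, -1.3, 2.6]
gripper_width: 0.155
gripper_force: 59.9
```

Standing (load transferred). Release gently and rise.

```bash
python3 -m creep '[{"ax":0,"ay":0,"az":0,"x":0,"y":0,"z":0,"jaw":0.2},{"ax":0,"ay":0,"az":0,"x":0,"y":0,"z":0,"jaw":0.2},{"ax":0,"ay":0,"az":0,"x":0,"y":0,"z":0,"jaw":0.2},{"ax":0,"ay":0,"az":0,"x":0,"y":0,"z":0,"jaw":0.2},{"ax":0,"ay":0,"az":0,"x":0,"y":0,"z":-0.05,"jaw":0.2},{"ax":0,"ay":0,"az":0,"x":0,"y":0,"z":-0.15,"jaw":0.2},{"ax":0,"ay":0,"az":0,"x":0,"y":0,"z":-0.3,"jaw":0.2},{"ax":0,"ay":0,"az":0,"x":0,"y":0,"z":-0.4,"jaw":0.2},{"ax":0,"ay":0,"az":0,"x":0,"y":0,"z":-0.4,"jaw":0.2}]'
python3 - <<'E'
from h import *
C=look(("wrist","scene","side"))
caddy(C[1:])
o=[]
for c in C[1:]:
    m=clean(outline_of(c,"mat")[0]["mask"]);o.append((c,m))
print("mat",*fit(o,M["mat"],[465,278,-.1]))
def ex(c):return [np.round(d["extent"]).tolist() for d in outline_of(c,"roller_a")]
for c in C[1:]:
  print(ex(c))
  for P in(cyl(25,7,97)+[470,335,0],cyl(25,7,57)+[457,215,0]): p=proj(c,P);print(p.min(0).round(),p.max(0).round())
  for t in("panel","suction_cup","pick"): print(t,[(round(d["p"],2),np.round(d["extent"]).tolist()) for d in outline_of(c,t)[:1]])
E
```

```text
time_s: 65.95
ee_pos: [465.9, 276.6, 279.4]
orientation: [0.05, 0.999, 0.002, 0.004]
ft_force: [1.1, 0.5, -0.2]
gripper_width: 0.398
gripper_force: 0.0
caddy [ 4.63107e+02  2.76615e+02 -1.01000e-01] 1.106
caddy [ 4.63041e+02  2.77529e+02 -1.08000e-01] 0.856
caddy all [ 4.63051e+02  2.76798e+02 -1.04000e-01] 0.992
mat [ 4.65240986e+02  2.78669384e+02 -1.18222231e-01] 4.280042656996618
[[331.0, 349.0, 361.0, 387.0], [385.0, 303.0, 406.0, 335.0], [408.0, 337.0, 435.0, 383.0], [348.0, 179.0, 369.0, 213.0], [292.0, 352.0, 318.0, 394.0], [353.0, 198.0, 375.0, 232.0], [372.0, 301.0, 447.0, 392.0]]
[406. 334.] [437. 381.]
[383. 305.] [407. 337.]
panel [(0.59, [230.0, 179.0, 265.0, 207.0])]
suction_cup [(0.95, [249.0, 307.0, 277.0, 326.0])]
pick [(0.68, [340.0, 415.0, 409.0, 449.0])]
[[246.0, 216.0, 263.0, 238.0], [232.0, 182.0, 250.0, 215.0], [254.0, 295.0, 282.0, 340.0], [318.0, 184.0, 333.0, 210.0], [286.0, 180.0, 307.0, 215.0], [263.0, 329.0, 287.0, 374.0]]
[232. 181.] [253. 218.]
[245. 216.] [265. 242.]
panel [(0.56, [398.0, 358.0, 472.0, 422.0])]
suction_cup [(0.71, [356.0, 239.0, 377.0, 253.0])]
pick [(0.66, [246.0, 214.0, 264.0, 238.0])]
```

```bash
python3 -c "
from bench import workorder
print(workorder.sign_off())"
```

```text
the job is handed in; nothing more can be done
None
```

The job is handed in with no verdict shown: rollers a and e fit the gauge and stand in the caddy, b and d sat on the tip and are in the bin, c was absent, and after about a second of full press on the blow-off plate the caddy is back on the mat.

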